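# Unstack the sample holders onto their parking pads

## Robot

A 6-joint arm with a two-finger parallel gripper is mounted at the origin on the work surface. World frame = base frame: x ahead of the robot, y to its left, z up, the work surface at z = 0. Lengths are in m, angles in rad, forces in N, time in s.
With the tool pointing down it reaches from about 0.35 to 0.775 m from the base axis. Payload 5.5 kg.
Tool frame: the origin (TCP) lies midway between the tips of the shut fingers; the grasp point (between the pads) lies 19 mm behind it; z points along the fingers, y is the line along which they close (so a half turn about z gives the same grasp; the last joint's range is limited). The gripper opens to 85 mm and grips with 20 to 120 N. Pads are 22 mm wide; open, the fingers measure 114 mm over their backs; the gripper's body (76 mm by 85 mm) begins 54 mm behind the grasp point. The pads swing forward as they close: fully open they stand 13 mm farther back than shut.
Start: joints at [1.193, 0.313, 0.046, 1.304, 0, 1.431], TCP at [0.135, 0.559, 0.231] pointing down, gripper open.
Joint ranges: [-2.76, 2.76], [-0.86, 1.69], [-1.03, 1.26], [-2.2, 2.34], [-1.47, 1.5], [-3.14, 3.14]. Speed limits (rad/s): [2.57, 2.57, 3.14, 3.14, 3.14, 3.14].

## Interface

Orientations are given as a unit quaternion [w, x, y, z].
In Python, from workcell import env gives the robot as it stands. The module is installed in compiled form; this text tells all that it offers.
- The arm moves only by the tool carry_out, never from a script. Its argument "series" is a list of rows, each an object with "delta_rot": the turn, a rotation vector about the world's x, y, z normalised to -1 to 1, where 1 is 0.1 rad, a list of three; "travel": the shift along the world's x, y, z normalised to -1 to 1, where 1 is 0.025 m, a list of three; "fingers": the closure, from -1 (fully open) to 1 (shut). In form: [{"delta_rot": [ax, ay, az], "travel": [tx, ty, tz], "fingers": fingers}, ...]. A call has 1 to 5 rows; each row shifts and turns the commanded pose from where the row before left it; what a row does not reach is not made up. A row lasts 1/8 s, in which the tool goes at most 62.5 mm and 10.7 degrees, less where a joint would pass 70% of its speed; a pose out of reach is approached as far as the arm can. A call with a number of a shift or a turn outside -1 to 1 is refused whole. A call with a gripper value outside its range is refused whole. The fingers move at their own pace and stop on an object; "squeeze" is the grip in N (left out, the last holds). Time passes only in rows, so rows that do not move let the fingers close. It gives the time, the measured TCP pose, the force, the opening and the grip force at its end, in the units of the state.
- env.get_state(): the state, without advancing time (a new reading comes with each control period).
- env.read_camera(name): name is "scene" or "top" or "wrist"; returns a dict with "color" (400x640x3 uint8, red, green, blue), "fx", "fy", "cx", "cy" (pixels), "world_from_camera" (4x4, takes a point from camera to world coordinates); the wrist camera has in their place "hand_eye" (4x4, takes a point from camera to tool coordinates, whose origin is the TCP and whose axes are the flange's). Camera axes: x right, y up, looking along -z (the intrinsics and any distortion apply to the point x, -y, -z); pixel columns grow to the right and rows downward; lengths in m; the calibration is good to about 2 mm. A picture is of the moment at which its call begins: read the wrist's pose just before it. There is no depth.
- env.hand_in(): hands the job in; it is judged then, once.
The state is a dict: "clock": time; "joint_pos": joint angles; "qvel": joint speeds; "tau": joint torques, N m; "tcp_pos": TCP position; "orientation": TCP orientation; "wrist_force": force on the tool from outside, world axes, zero at the start; "ft_torque": the same for the moment, N m; "finger_gap": finger opening in m; "grip_force": force on a finger pad.
Only numpy, scipy, OpenCV 4.12 (cv2) and the standard library are available. Lean on these libraries where they do the work, as an engineer would, in place of code of your own. Each camera call takes 0.05 s, during which the arm holds its last target. There are 200 camera calls.

## Task

After an inspection session the microscope's five sample holders have been left in two stacks on the bench. Take the stacks apart and set each holder flat on the white parking pad of its own shape and size, centred on the outline drawn there, the square and the oblong one turned to match their outlines. Do not tip any holder over.

Things in the scene. Friction and masses are not known exactly. Their poses are not given: they have to be found in the camera images.
- square: Loose sample holder: square block, 62 x 62 mm and 25 mm high, its top marked with three straight grooves; x and y run along its sides. Black sides, bright aluminium top face, 0.03 to 0.35 kg. Origin: centre of its underside, z up. Stands on the bench as the foot of a stack.
- disc: Loose sample holder: large round block, 66 mm in diameter and 25 mm high, its top marked with ring grooves. Black sides, bright aluminium top face, 0.03 to 0.35 kg. Origin: centre of its underside, z up. Stands on the bench as the foot of a stack.
- oblong: Loose sample holder: oblong block, 56 mm along its x, 34 mm along its y and 25 mm high, its top marked with three straight grooves along x. Black sides, bright aluminium top face, 0.03 to 0.35 kg. Origin: centre of its underside, z up. Lies on the square block or on the large round one, with the small round block on top of it.
- puck: Loose sample holder: medium round block, 46 mm in diameter and 25 mm high, ring grooves on top. Black sides, bright aluminium top face, 0.03 to 0.35 kg. Origin: centre of its underside, z up. Lies on whichever foot block (square or large round) does not carry the oblong block.
- stub: Loose sample holder: small round block, 26 mm in diameter and 25 mm high, ring grooves on top. Black sides, bright aluminium top face, 0.03 to 0.35 kg. Origin: centre of its underside, z up. Lies on top of the oblong block, so that stack is three high.
- pad_square: Fixed parking pad, white plastic, 6 mm thick, square, 82 x 82 mm, with a 62 x 62 mm outline (x and y run along the sides) drawn at its middle as a thin black line. Origin: centre of its underside (on the bench), z up, so its top face is 6 mm above the origin.
- pad_disc: Fixed parking pad, white plastic, 6 mm thick, the largest round one, 86 mm in diameter, with a 66 mm outline drawn at its middle as a thin black line. Origin: centre of its underside (on the bench), z up, so its top face is 6 mm above the origin.
- pad_oblong: Fixed parking pad, white plastic, 6 mm thick, oblong, 76 mm along its x and 54 mm along its y, with a 56 x 34 mm outline drawn at its middle as a thin black line. Origin: centre of its underside (on the bench), z up, so its top face is 6 mm above the origin.
- pad_puck: Fixed parking pad, white plastic, 6 mm thick, the medium round one, 66 mm in diameter, with a 46 mm outline drawn at its middle as a thin black line. Origin: centre of its underside (on the bench), z up, so its top face is 6 mm above the origin.
- pad_stub: Fixed parking pad, white plastic, 6 mm thick, the smallest round one, 46 mm in diameter, with a 26 mm outline drawn at its middle as a thin black line. Origin: centre of its underside (on the bench), z up, so its top face is 6 mm above the origin.
Mind the look-alikes: they are no part of the job. What is shaped like the stub but blue is not meant.

How it is judged:
By the outcome, as a careful person would: the job done as asked, in the order asked, and still so for the second after the job is handed in, with the robot touching nothing.
It also fails if it takes over 128 s, if anything falls off the work surface, if the arm or the gripper's body presses on something with over 40 N, if the wrist force passes 120 N, or if a joint passes its speed limit or range.

## Working session

There is one attempt and no reset: what is moved stays moved. The work goes in short steps, Python scripts to look and compute and a tool call to move; the robot and the scene stay as the last step left them, time stands still between calls to the robot, and variables do not carry over. Pictures are saved under pics/ and viewed, at most 14 in all, crops included, and the job is handed in when it is done.

Besides the shell and the picture viewer there is one more tool, called after "Emit:" in YAML: its name, and indented under it one key for each argument. carry_out: Moves the arm, as the interface text tells. Its arguments: {"type":"object","properties":{"series":{"type":"array","items":{"type":"object","properties":{"delta_rot":{"type":"array","items":{"type":"number"}},"travel":{"type":"array","items":{"type":"number"}},"fingers":{"type":"number"}}}},"squeeze":{"type":"number"}},"required":["series"]}

```bash
mkdir -p pics
python3 - <<'E'
from workcell import env
import cv2
s=env.get_state(); print({k:s[k] for k in("clock","tcp_pos","orientation","finger_gap")})
for n in("top","scene"):
    c=env.read_camera(n); cv2.imwrite(f"pics/{n}0.png",c["color"][:,:,::-1]); print(n,c["fx"],c["fy"],c["cx"],c["cy"],c["world_from_camera"],[k for k in c])
E
```

```text
{'clock': 0.0, 'tcp_pos': array([0.13528995, 0.55832701, 0.23041569]), 'orientation': array([-2.35749017e-04,  1.18641019e-01,  9.92936796e-01, -8.78544947e-04]), 'finger_gap': 0.08529502125277554}
top 401.65122682082875 401.65122682082875 323.62561362083744 206.8028072889211 [[ 0.01864932  0.98181989 -0.18889657  0.33140884]
 [-0.99973473  0.01575791 -0.01679727 -0.01681182]
 [-0.01351528  0.18915972  0.98185332  1.1280576 ]
 [ 0.          0.          0.          1.        ]] ['color', 'fx', 'fy', 'cx', 'cy', 'world_from_camera']
scene 513.4586506308447 513.4586506308447 322.41423172765 210.32752242618633 [[-0.78982397 -0.34525211  0.50693104  1.0884117 ]
 [ 0.6131431  -0.46506003  0.63857239  0.74387498]
 [ 0.0152849   0.81518105  0.57900451  0.70073001]
 [ 0.          0.          0.          1.        ]] ['color', 'fx', 'fy', 'cx', 'cy', 'world_from_camera']
```

View pics/top0.png

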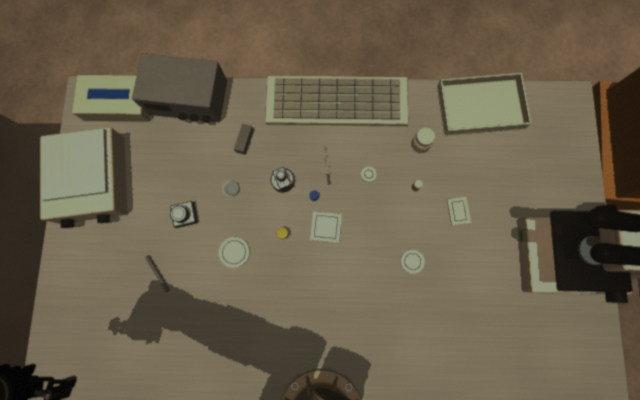

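View pics/scene0.png

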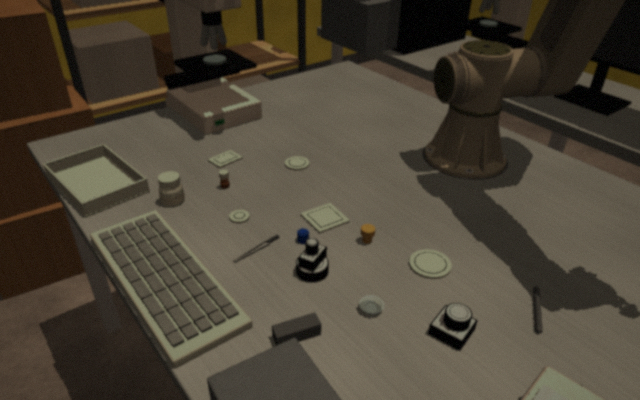

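The top view shows stack A (disc/oblong/stub) at (282,180) and stack B (square/puck) at (183,213). The pads are at square (326,227), disc (234,252), oblong (459,211), puck (413,262) and stub (369,174). Small items that could pass for the stub are the blue one (314,196), the yellow one (283,233), the bottle (418,185) and the lens (232,188). The stub is the bright-topped piece on stack A at about (282,173), because it lies on the oblong. Next I'll measure and look with the wrist camera.

```bash
cat > h.py <<'E'
from workcell import env
import numpy as np, cv2
from scipy.spatial.transform import Rotation as R
def cam(n):
    s=env.get_state(); c=env.read_camera(n)
    if n=="wrist":
        q=s["orientation"]; T=np.eye(4); T[:3,:3]=R.from_quat([q[1],q[2],q[3],q[0]]).as_matrix(); T[:3,3]=s["tcp_pos"]
        c["world_from_camera"]=T@c["hand_eye"]
    return c
def ray(c,px,z):
    px=np.atleast_2d(np.asarray(px,float)); T=c["world_from_camera"]
    d=np.c_[(px[:,0]-c["cx"])/c["fx"],-(px[:,1]-c["cy"])/c["fy"],-np.ones(len(px))]@T[:3,:3].T
    o=T[:3,3]; return o+d*((z-o[2])/d[:,2])[:,None]
def proj(c,p):
    T=np.linalg.inv(c["world_from_camera"]); p=T[:3,:3]@np.asarray(p)+T[:3,3]
    return c["cx"]+c["fx"]*p[0]/-p[2], c["cy"]-c["fy"]*p[1]/-p[2]
E
python3 - <<'E'
from h import *
c=cam("top"); im=c["color"]; g=cv2.cvtColor(im,cv2.COLOR_RGB2GRAY)
big=cv2.resize(im[150:290,160:480],None,fx=2.5,fy=2.5,interpolation=cv2.INTER_CUBIC); cv2.imwrite("pics/top1.png",big[:,:,::-1])
for n,(u,v,r) in dict(sq=(326,227,24),disc=(234,252,24),obl=(459,211,22),puck=(413,262,20),stub=(369,174,14)).items():
    sub=g[v-r:v+r,u-r:u+r]; t,m=cv2.threshold(sub,0,255,cv2.THRESH_OTSU)
    k=max(cv2.findContours(m,cv2.RETR_EXTERNAL,cv2.CHAIN_APPROX_NONE)[0],key=cv2.contourArea).reshape(-1,2)+[u-r,v-r]
    w=ray(c,k,.006)[:,:2]; rr=cv2.minAreaRect((w*1000).astype(np.float32)); print(n,t,np.round(rr[0],1),np.round(rr[1],1),round(rr[2],1))
w=cam("wrist"); cv2.imwrite("pics/w0.png",w["color"][:,:,::-1]); print(w["fx"],w["cx"],w["cy"],w["hand_eye"].round(3))
for p,z in(((282,180),.05),((183,213),.05)): print(ray(c,p,z).round(3))
E
```

```text
sq 133.0 [491.2  -4.4] [82.5 80.4] 85.1
disc 132.0 [416.3 253.2] [82.8 83.2] 46.8
obl 130.0 [ 543.2 -380.2] [76.  53.5] 8.1
puck 130.0 [ 398.8 -246.2] [62.9 61.6] 44.9
stub 129.0 [ 647.1 -124.9] [43.5 44.7] 28.0
319.8541011404347 321.6858369202408 203.3957583909283 [[ 0.001  0.964  0.265  0.067]
 [ 1.    -0.001 -0.001  0.   ]
 [-0.001  0.265 -0.964 -0.144]
 [ 0.     0.     0.     1.   ]]
[[0.613 0.118 0.05 ]]
[[0.515 0.386 0.05 ]]
```

View pics/top1.png

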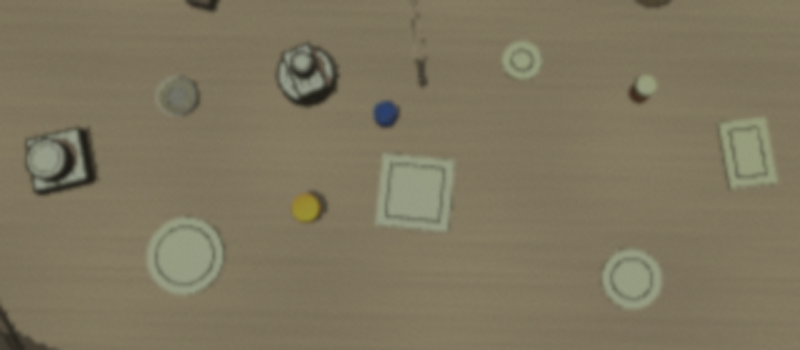

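View pics/w0.png

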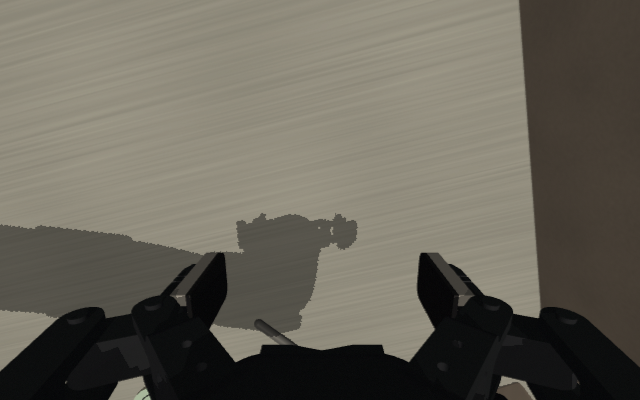

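The crops confirm that the stub sits on the oblong on stack A (bright round top at crop (303,62)). The blue one at crop (386,113) is the look-alike. The wrist view shows only bare bench so far, so I'm moving over stack A.

Emit:
carry_out:
  series:
    - {"delta_rot": [0,0,0],"travel": [0.95,-0.88,0],"fingers": -1}
    - {"delta_rot": [0,0,0],"travel": [0.95,-0.88,0],"fingers": -1}
    - {"delta_rot": [0,0,0],"travel": [0.95,-0.88,0],"fingers": -1}
    - {"delta_rot": [0,0,0],"travel": [0.95,-0.88,0],"fingers": -1}
    - {"delta_rot": [0,0,0],"travel": [0.95,-0.88,0],"fingers": -1}

```text
clock: 0.82
tcp_pos: [0.2548, 0.448, 0.2312]
orientation: [-0.0, 0.119, 0.993, -0.0]
wrist_force: [0.5, 0.8, 0.7]
finger_gap: 0.0855
grip_force: 0.0
```

Emit:
carry_out:
  series:
    - {"delta_rot": [0,0,0],"travel": [0.95,-0.88,0],"fingers": -1}
    - {"delta_rot": [0,0,0],"travel": [0.95,-0.88,0],"fingers": -1}
    - {"delta_rot": [0,0,0],"travel": [0.95,-0.88,0],"fingers": -1}
    - {"delta_rot": [0,0,0],"travel": [0.95,-0.88,0],"fingers": -1}
    - {"delta_rot": [0,0,0],"travel": [0.95,-0.88,0],"fingers": -1}

```text
clock: 1.45
tcp_pos: [0.3736, 0.338, 0.2312]
orientation: [-0.0, 0.119, 0.993, -0.0]
wrist_force: [0.2, 0.2, -0.3]
finger_gap: 0.0856
grip_force: 0.0
```

Emit:
carry_out:
  series:
    - {"delta_rot": [0,0,0],"travel": [0.95,-0.88,0],"fingers": -1}
    - {"delta_rot": [0,0,0],"travel": [0.95,-0.88,0],"fingers": -1}
    - {"delta_rot": [0,0,0],"travel": [0.95,-0.88,0],"fingers": -1}
    - {"delta_rot": [0,0,0],"travel": [0.95,-0.88,0],"fingers": -1}
    - {"delta_rot": [0,0,0],"travel": [0.95,-0.88,0],"fingers": -1}

```text
clock: 2.08
tcp_pos: [0.4923, 0.228, 0.2311]
orientation: [-0.0, 0.119, 0.993, -0.0]
wrist_force: [0.3, -0.4, -0.1]
finger_gap: 0.0854
grip_force: 0.0
```

Emit:
carry_out:
  series:
    - {"delta_rot": [0,0,0],"travel": [0.95,-0.88,0],"fingers": -1}
    - {"delta_rot": [0,0,0],"travel": [0.95,-0.88,0],"fingers": -1}
    - {"delta_rot": [0,0,0],"travel": [0.95,-0.88,0],"fingers": -1}
    - {"delta_rot": [0,0,0],"travel": [0.95,-0.88,0],"fingers": -1}
    - {"delta_rot": [0,0,0],"travel": [0,0,0],"fingers": -1}

```text
clock: 2.7
tcp_pos: [0.588, 0.1392, 0.2305]
orientation: [-0.0, 0.12, 0.993, -0.0]
wrist_force: [-0.9, 0.1, -0.2]
finger_gap: 0.0851
grip_force: 0.0
```

Run:
```python
from h import *
s=env.get_state(); print(s["clock"],s["tcp_pos"].round(4),s["orientation"].round(4))
w=cam("wrist"); cv2.imwrite("pics/w1.png",w["color"][:,:,::-1])
for p,z in(((.613,.118),.075),((.613,.118),.0)): print(proj(w,[*p,z]))
```

```text
2.7 [0.588  0.1392 0.2305] [-2.000e-04  1.200e-01  9.928e-01 -1.000e-04]
(np.float64(306.5789484356239), np.float64(217.30277939368406))
(np.float64(309.39271311006854), np.float64(198.25657975279194))
```

View pics/w1.png

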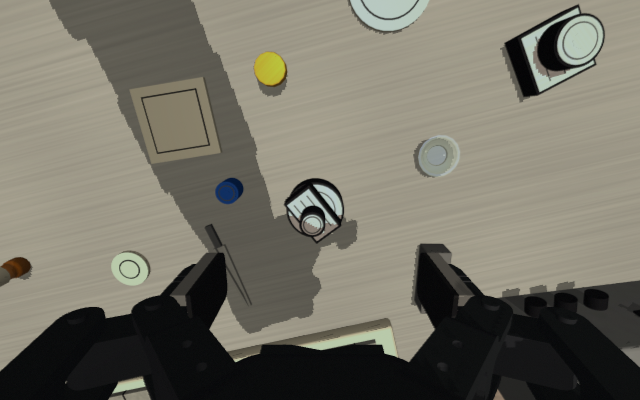

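The wrist view shows stack A with the stub top at about (312,221), the oblong top at about (313,213) running diagonally, and the disc top at (316,208). The blue look-alike is at (229,190), the square pad at (177,120), the stub pad at (129,268), and stack B at (570,45). I'll take one enlarged crop and do the measurements in the same script.

Run:
```python
from h import *
im=cv2.imread("pics/w1.png"); g=cv2.cvtColor(im,cv2.COLOR_BGR2GRAY)
a=cv2.resize(im[172:252,278:358],None,fx=5,fy=5,interpolation=cv2.INTER_CUBIC)
b=cv2.resize(im[245:293,105:153],(400,400),interpolation=cv2.INTER_CUBIC)
cv2.imwrite("pics/c1.png",np.hstack([a,b]))
w=cam("wrist")
m=(g>150).astype(np.uint8); n,l,st,ce=cv2.connectedComponentsWithStats(m[172:252,278:358])
for i in range(1,n):
    if st[i,4]>20: print("bright",st[i],ce[i]+[278,172])
for c in cv2.findContours((g>150).astype(np.uint8)[245:293,105:153],cv2.RETR_LIST,cv2.CHAIN_APPROX_NONE)[0]:
    if len(c)>15:
        k=c.reshape(-1,2)+[105,245]; e=cv2.fitEllipse((ray(w,k,.006)[:,:2]*1000).astype(np.float32)); print("padstub",np.round(e[0],1),np.round(e[1],1))
```

```text
bright [   0    0   80   43 1304] [314.63190184 182.97239264]
bright [ 36  13  28  30 314] [330.18789809 197.87898089]
bright [ 10  17  48  36 450] [307.44888889 205.00888889]
bright [ 65  22  15  23 230] [350.66956522 204.96956522]
bright [25 43 20 13 32] [314.15625 218.71875]
bright [27 46 15 11 97] [313.24742268 222.11340206]
bright [44 71 14  5 24] [329.95833333 245.25      ]
bright [ 43  70  37  10 149] [344.00671141 248.72483221]
padstub [ 660.1 -101.2] [ 4.3 11.8]
padstub [ 645.8 -124.5] [25.8 26.2]
padstub [627.6 -93.5] [ 2.6 15.7]
padstub [ 618.2 -114.6] [ 3.6 12.9]
padstub [ 647.6 -124. ] [58.2 73.8]
padstub [ 610.5 -136.7] [ 2.6 14.5]
```

View pics/c1.png

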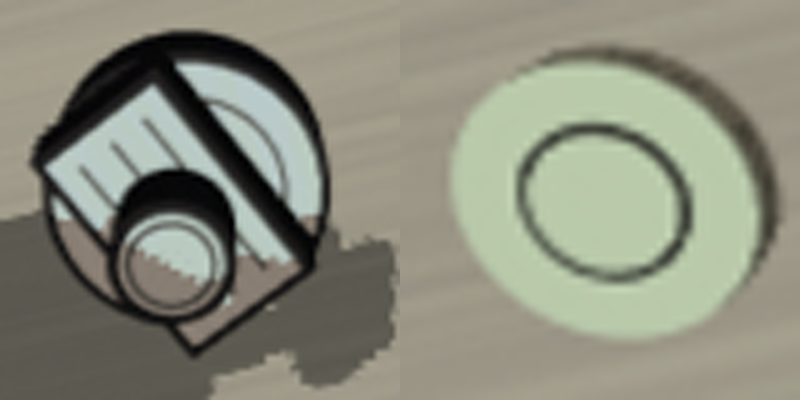

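Left crop: the stub top is centred at crop (172,265), and the oblong's corners are at (40,165), (155,78), (313,262) and (196,352). Right crop: the stub pad is clear, its outline fitted at (0.646,-0.1245). I'll compute the grasp.

Run:
```python
from h import *
s=env.get_state(); w=cam("wrist"); f=lambda p:(np.array(p,float)+.5)/5-.5+[278,172]
st=ray(w,f([[172,265]]),.075)[0]; ob=ray(w,f([[40,165],[155,78],[313,262],[196,352]]),.05)
print("stub",st.round(4),"d",(st-s["tcp_pos"]).round(4))
print("obl",ob.mean(0).round(4),[round(float(np.linalg.norm(ob[i]-ob[i-1])),4) for i in range(4)],np.degrees(np.arctan2(*(ob[2]-ob[1])[[1,0]])),np.degrees(np.arctan2(*(ob[3]-ob[0])[[1,0]])))
# square pad, disc pad outline, puck top
g=cv2.cvtColor(w["color"],cv2.COLOR_RGB2GRAY)
m=cv2.adaptiveThreshold(g,255,cv2.ADAPTIVE_THRESH_MEAN_C,cv2.THRESH_BINARY,31,-3)
for c in cv2.findContours(m[70:170,120:230],cv2.RETR_LIST,cv2.CHAIN_APPROX_NONE)[0]:
    if cv2.contourArea(c)>1500:
        r=cv2.minAreaRect((ray(w,c.reshape(-1,2)+[120,70],.006)[:,:2]*1000).astype(np.float32)); print("padsq",np.round(r[0],1),np.round(r[1],1),round(r[2],1))
```

```text
stub [0.62  0.123 0.075] d [ 0.0336 -0.0178 -0.1559]
obl [0.6178 0.1238 0.05  ] [0.0534, 0.0308, 0.0523, 0.0325] 26.04061736661687 24.12462426811494
padsq [490.8  -4.3] [57.5 58.4] 85.2
padsq [490.8  -4.5] [65.7 65.1] 85.0
padsq [490.8  -4.4] [82.  82.4] 85.1
```

Emit:
carry_out:
  series:
    - {"delta_rot": [0,0,0],"travel": [0.67,-0.36,-0.5],"fingers": -1}
    - {"delta_rot": [0,0,0],"travel": [0.67,-0.36,-0.5],"fingers": -1}
    - {"delta_rot": [0,0,0],"travel": [0,0,-1],"fingers": -1}
    - {"delta_rot": [0,0,0],"travel": [0,0,-1],"fingers": -1}
    - {"delta_rot": [0,0,0],"travel": [0,0,-1],"fingers": -1}
  squeeze: 30

```text
clock: 3.48
tcp_pos: [0.6207, 0.1223, 0.1292]
orientation: [-0.0, 0.119, 0.993, -0.0]
wrist_force: [-0.5, 0.6, 0.4]
finger_gap: 0.0855
grip_force: 0.0
```

Emit:
carry_out:
  series:
    - {"delta_rot": [0,0,0],"travel": [0,0,-1],"fingers": -0.5}
    - {"delta_rot": [0,0,0],"travel": [0,0,-1],"fingers": -0.2}
    - {"delta_rot": [0,0,0],"travel": [0,0,-0.8],"fingers": -0.2}
    - {"delta_rot": [0,0,0],"travel": [0,0,0],"fingers": -0.2}
    - {"delta_rot": [0,0,0],"travel": [0,0,0],"fingers": -0.2}

```text
clock: 4.1
tcp_pos: [0.6208, 0.1226, 0.0614]
orientation: [0.0, 0.119, 0.993, 0.0]
wrist_force: [-0.2, 0.2, 0.4]
finger_gap: 0.0513
grip_force: 0.0
```

Emit:
carry_out:
  series:
    - {"delta_rot": [0,0,0],"travel": [0,0,-0.34],"fingers": -0.2}
    - {"delta_rot": [0,0,0],"travel": [0,0,0],"fingers": 0.2}
    - {"delta_rot": [0,0,0],"travel": [0,0,0],"fingers": 0.5}
    - {"delta_rot": [0,0,0],"travel": [0,0,0],"fingers": 0.6}
    - {"delta_rot": [0,0,0],"travel": [0,0,0],"fingers": 0.6}

```text
clock: 4.72
tcp_pos: [0.6203, 0.1229, 0.0531]
orientation: [0.0, 0.119, 0.993, 0.0]
wrist_force: [-0.0, -0.4, 0.5]
finger_gap: 0.0248
grip_force: 29.5
```

Emit:
carry_out:
  series:
    - {"delta_rot": [0,0,0],"travel": [0,0,0],"fingers": 0.6}
    - {"delta_rot": [0,0,0],"travel": [0,0,0],"fingers": 0.6}

```text
clock: 4.97
tcp_pos: [0.6204, 0.1229, 0.0531]
orientation: [0.0, 0.119, 0.993, 0.0]
wrist_force: [-0.6, 0.1, 1.4]
finger_gap: 0.0252
grip_force: 29.5
```

Emit:
carry_out:
  series:
    - {"delta_rot": [0,0,0],"travel": [0,0,1],"fingers": 0.6}
    - {"delta_rot": [0,0,0],"travel": [0,0,1],"fingers": 0.6}
    - {"delta_rot": [0,0,0],"travel": [0.1,-1,0],"fingers": 0.6}
    - {"delta_rot": [0,0,0],"travel": [0.1,-1,0],"fingers": 0.6}
    - {"delta_rot": [0,0,0],"travel": [0.1,-1,0],"fingers": 0.6}

```text
clock: 5.6
tcp_pos: [0.6277, 0.0473, 0.1027]
orientation: [-0.0, 0.118, 0.993, 0.0]
wrist_force: [0.3, -0.9, -0.1]
finger_gap: 0.0248
grip_force: 29.5
```

Emit:
carry_out:
  series:
    - {"delta_rot": [0,0,0],"travel": [0.1,-1,0],"fingers": 0.6}
    - {"delta_rot": [0,0,0],"travel": [0.1,-1,0],"fingers": 0.6}
    - {"delta_rot": [0,0,0],"travel": [0.1,-1,0],"fingers": 0.6}
    - {"delta_rot": [0,0,0],"travel": [0.1,-1,0],"fingers": 0.6}
    - {"delta_rot": [0,0,0],"travel": [0.1,-1,0],"fingers": 0.6}

```text
clock: 6.22
tcp_pos: [0.6402, -0.0781, 0.1026]
orientation: [-0.0, 0.119, 0.993, 0.0]
wrist_force: [0.5, 0.5, -2.2]
finger_gap: 0.0249
grip_force: 29.5
```

Emit:
carry_out:
  series:
    - {"delta_rot": [0,0,0],"travel": [0.1,-1,0],"fingers": 0.6}
    - {"delta_rot": [0,0,0],"travel": [0.1,-0.9,0],"fingers": 0.6}
    - {"delta_rot": [0,0,0],"travel": [0,0,-1],"fingers": 0.6}
    - {"delta_rot": [0,0,0],"travel": [0,0,0],"fingers": 0.6}

```text
clock: 6.72
tcp_pos: [0.6435, -0.125, 0.0757]
orientation: [-0.002, 0.119, 0.993, 0.001]
wrist_force: [0.3, 0.3, -0.9]
finger_gap: 0.0246
grip_force: 29.6
```

Run:
```python
from h import *
s=env.get_state(); print(s["clock"],s["tcp_pos"].round(4),s["finger_gap"],s["grip_force"])
w=cam("wrist"); cv2.imwrite("pics/w2.png",w["color"][:,:,::-1])
```

```text
6.725 [ 0.6435 -0.125   0.0757] 0.02463833010807675 29.561354219913483
```

View pics/w2.png

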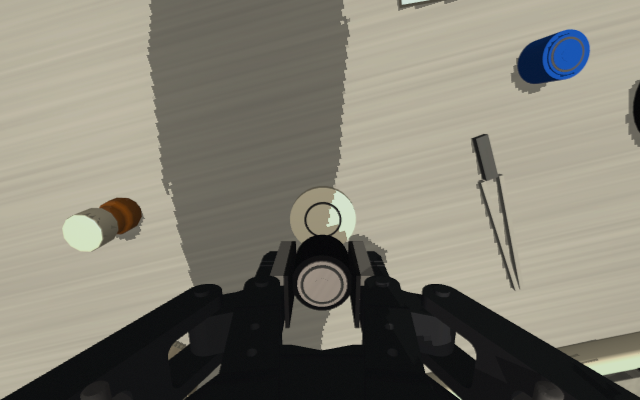

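The stub is held level with its top at (322,285), and the pad outline is just behind it at (322,219). I'll compare the two.

Run:
```python
from h import *
s=env.get_state(); w=cam("wrist"); g=cv2.cvtColor(w["color"],cv2.COLOR_RGB2GRAY); p=s["tcp_pos"]; print(p.round(4))
for name,(x0,y0,x1,y1),z,hi in(("held",(292,258,352,312),p[2]+.022,110),("pad",(300,198,345,240),.006,0)):
    sub=g[y0:y1,x0:x1]; m=(sub>hi).astype(np.uint8)*255 if hi else cv2.adaptiveThreshold(sub,255,cv2.ADAPTIVE_THRESH_MEAN_C,cv2.THRESH_BINARY,11,8)
    for c in cv2.findContours(m,cv2.RETR_LIST,cv2.CHAIN_APPROX_NONE)[0]:
        if len(c)>40:
            k=c.reshape(-1,2)+[x0,y0]; e=cv2.fitEllipse((ray(w,k,z)[:,:2]*1000).astype(np.float32)); print(name,k.mean(0).round(1),np.round(e[0],1),np.round(e[1],1))
```

```text
[ 0.6443 -0.1249  0.077 ]
held [342.2 306.8] [ 658.5 -118.8] [ 6.6 10.2]
held [321.8 284.5] [ 646.5 -125.3] [15.4 15.5]
held [321.5 284.3] [ 646.4 -125.3] [18.9 19. ]
held [321.7 283.7] [ 646.2 -125.2] [20.5 20.6]
pad [325.8 216.4] [ 646. -122.] [ 4.4 13.3]
pad [321.9 218. ] [ 646.9 -125.2] [22.  22.5]
pad [322.7 216.5] [ 647.5 -125.3] [33.8 34.7]
```

Emit:
carry_out:
  series:
    - {"delta_rot": [0,0,0],"travel": [0.01,0,-1],"fingers": 0.6}
    - {"delta_rot": [0,0,0],"travel": [0.01,0,-1],"fingers": 0.6}
    - {"delta_rot": [0,0,0],"travel": [0,0,-0.5],"fingers": 0.6}
    - {"delta_rot": [0,0,0],"travel": [0,0,-0.2],"fingers": 0.6}
    - {"delta_rot": [0,0,0],"travel": [0,0,-0.06],"fingers": 0.6}

```text
clock: 7.45
tcp_pos: [0.6462, -0.1247, 0.0095]
orientation: [0.0, 0.118, 0.993, -0.0]
wrist_force: [0.1, 0.0, -0.5]
finger_gap: 0.0252
grip_force: 29.6
```

Emit:
carry_out:
  series:
    - {"delta_rot": [0,0,0],"travel": [0,0,0],"fingers": 0.6}
    - {"delta_rot": [0,0,0],"travel": [0,0,0],"fingers": 0.6}

```text
clock: 7.7
tcp_pos: [0.6463, -0.1248, 0.0096]
orientation: [0.001, 0.119, 0.993, -0.0]
wrist_force: [-0.9, -0.8, -0.3]
finger_gap: 0.0247
grip_force: 29.6
```

Emit:
carry_out:
  series:
    - {"delta_rot": [0,0,0],"travel": [0,0,0],"fingers": 0.2}
    - {"delta_rot": [0,0,0],"travel": [0,0,0],"fingers": 0}
    - {"delta_rot": [0,0,0],"travel": [0,0,1],"fingers": -0.2}
    - {"delta_rot": [0,0,0],"travel": [0,0,1],"fingers": -0.2}
    - {"delta_rot": [0,0,0],"travel": [0,0,1],"fingers": -0.6}

```text
clock: 8.32
tcp_pos: [0.6457, -0.1247, 0.0846]
orientation: [-0.0, 0.119, 0.993, 0.0]
wrist_force: [0.2, -0.3, -0.0]
finger_gap: 0.0676
grip_force: 0.0
```

Emit:
carry_out:
  series:
    - {"delta_rot": [0,0,0.65],"travel": [0,0.5,1],"fingers": -1}
    - {"delta_rot": [0,0,0.65],"travel": [-0.1,1,1],"fingers": -1}
    - {"delta_rot": [0,0,0.65],"travel": [-0.1,1,0.4],"fingers": -1}
    - {"delta_rot": [0,0,0],"travel": [0,0,0],"fingers": -1}

```text
clock: 8.82
tcp_pos: [0.6409, -0.0601, 0.1446]
orientation: [0.001, 0.02, 1.0, 0.0]
wrist_force: [-0.5, -0.5, 0.1]
finger_gap: 0.0854
grip_force: 0.0
```

Run:
```python
from h import *
s=env.get_state(); print(s["clock"],s["tcp_pos"].round(4),s["finger_gap"])
w=cam("wrist"); cv2.imwrite("pics/w3.png",w["color"][:,:,::-1]); print(proj(w,[.646,-.125,.031]),proj(w,[.618,.124,.05]))
```

```text
8.825 [ 0.6409 -0.0601  0.1446] 0.0853949649359385
(np.float64(244.18931982025381), np.float64(207.7600624334252)) (np.float64(565.9800270258277), np.float64(166.60948994370136))
```

View pics/w3.png

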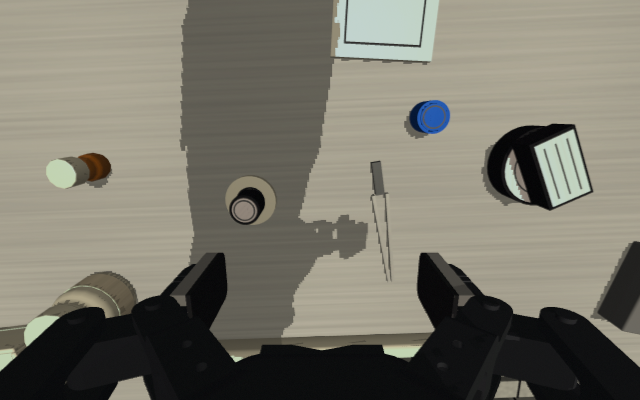

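The stub stands upright on its pad at (245,210). The oblong is now bare on the disc at (563,167). Measuring both.

Run:
```python
from h import *
s=env.get_state(); w=cam("wrist"); im=w["color"]; g=cv2.cvtColor(im,cv2.COLOR_RGB2GRAY); print(s["tcp_pos"].round(4))
def big(x0,y0,x1,y1,th,z,inv=0):
    m=((g[y0:y1,x0:x1]>th)^inv).astype(np.uint8)
    c=max(cv2.findContours(m,cv2.RETR_EXTERNAL,cv2.CHAIN_APPROX_NONE)[0],key=cv2.contourArea)
    return cv2.convexHull((ray(w,c.reshape(-1,2)+[x0,y0],z)[:,:2]*1000).astype(np.float32))
print(g[182,240:262:4],g[190:232:3,245])
e=cv2.fitEllipse(big(218,170,282,230,118,.006)); print("pad",e)
e=cv2.fitEllipse(big(229,195,262,228,85,.031)); print("stubtop",e)
r=cv2.minAreaRect(big(531,118,600,215,100,.05)); print("obl",r)
```

```text
[ 0.6406 -0.061   0.1436]
[134 135 134 135 135 135] [ 19   7  17 111  93 133 134 133 134 133 102  58  93  96]
pad ((646.4263305664062, -125.44501495361328), (45.302154541015625, 45.444732666015625), 37.22154998779297)
stubtop ((647.8857421875, -125.29674530029297), (20.501846313476562, 20.846555709838867), 62.31766128540039)
obl ((619.5986328125, 121.777587890625), (51.61794662475586, 29.618379592895508), 24.106014251708984)
```

Emit:
carry_out:
  series:
    - {"delta_rot": [0,0,0.6],"travel": [-0.1,0.91,0],"fingers": -1}
    - {"delta_rot": [0,0,0.6],"travel": [-0.1,0.91,0],"fingers": -1}
    - {"delta_rot": [0,0,0.6],"travel": [-0.1,0.91,0],"fingers": -1}
    - {"delta_rot": [0,0,0.6],"travel": [-0.1,0.91,0],"fingers": -1}
    - {"delta_rot": [0,0,0.6],"travel": [-0.1,0.91,0],"fingers": -1}

```text
clock: 9.55
tcp_pos: [0.628, 0.0535, 0.1439]
orientation: [0.0, -0.131, 0.991, 0.0]
wrist_force: [0.5, -0.0, 0.3]
finger_gap: 0.0851
grip_force: 0.0
```

Emit:
carry_out:
  series:
    - {"delta_rot": [0,0,0.6],"travel": [-0.1,0.91,0],"fingers": -1}
    - {"delta_rot": [0,0,0.6],"travel": [-0.1,0.91,0],"fingers": -1}
    - {"delta_rot": [0,0,0.48],"travel": [-0.1,0.91,0],"fingers": -1}
    - {"delta_rot": [0,0,0],"travel": [0,0,0],"fingers": -1}

```text
clock: 10.05
tcp_pos: [0.6204, 0.122, 0.1438]
orientation: [-0.0, -0.213, 0.977, 0.0]
wrist_force: [-1.2, -0.1, -0.3]
finger_gap: 0.0854
grip_force: 0.0
```

```bash
cat >> h.py <<'E'
def hull(w,p,z,r=60,th=110,show=0):
    """world-mm hull of the bright blob nearest the predicted point p at height z"""
    g=cv2.cvtColor(w["color"],cv2.COLOR_RGB2GRAY); u,v=map(int,proj(w,[p[0],p[1],z])); x0,y0=max(u-r,0),max(v-r,0)
    m=(g[y0:v+r,x0:u+r]>th).astype(np.uint8)
    cs=[c for c in cv2.findContours(m,cv2.RETR_LIST,cv2.CHAIN_APPROX_NONE)[0] if cv2.contourArea(c)>150]
    out=[]
    for c in cs:
        k=c.reshape(-1,2)+[x0,y0]; h=cv2.convexHull((ray(w,k,z)[:,:2]*1000).astype(np.float32)); r_=cv2.minAreaRect(h)
        if np.hypot(*(np.array(r_[0])-np.array(p[:2])*1000))<25: out.append((r_,cv2.fitEllipse(h) if len(h)>5 else None,(u,v)))
    return out
E
python3 - <<'E'
from h import *
s=env.get_state(); print(s["clock"],s["tcp_pos"].round(4),s["orientation"].round(4))
w=cam("wrist"); cv2.imwrite("pics/w4.png",w["color"][:,:,::-1])
for o in hull(w,(.619,.123),.05): print(o)
E
```

```text
10.05 [0.6204 0.122  0.1438] [-0.000e+00 -2.127e-01  9.771e-01  1.000e-04]
(((625.7708740234375, 99.57271575927734), (40.467376708984375, 9.23917007446289), 23.490875244140625), ((624.4585571289062, 100.95584106445312), (12.406615257263184, 40.2180061340332), 114.65558624267578), (323, 204))
(((606.8856201171875, 139.90585327148438), (41.22634506225586, 10.77074146270752), 25.628183364868164), ((607.0676879882812, 138.7001190185547), (12.050289154052734, 42.48219680786133), 112.55704498291016), (323, 204))
(((619.7362670898438, 121.17453002929688), (50.794761657714844, 29.035076141357422), 23.68083953857422), ((619.5409545898438, 121.36479187011719), (32.53972625732422, 79.56591033935547), 114.77203369140625), (323, 204))
(((620.7870483398438, 123.09724426269531), (95.26397705078125, 96.5419921875), 24.611801147460938), ((627.2418212890625, 127.91755676269531), (109.23298645019531, 138.75120544433594), 107.42937469482422), (323, 204))
```

Emit:
carry_out:
  series:
    - {"delta_rot": [0,0,0],"travel": [-0.02,-0.02,-1],"fingers": -1}
    - {"delta_rot": [0,0,0],"travel": [0,0,-1],"fingers": -1}
    - {"delta_rot": [0,0,0],"travel": [0,0,-1],"fingers": -0.6}
    - {"delta_rot": [0,0,0],"travel": [0,0,-1],"fingers": -0.2}
    - {"delta_rot": [0,0,0],"travel": [0,0,-0.62],"fingers": -0.2}

```text
clock: 10.72
tcp_pos: [0.6197, 0.1186, 0.0269]
orientation: [-0.001, -0.21, 0.978, 0.0]
wrist_force: [0.2, 0.5, 0.3]
finger_gap: 0.0512
grip_force: 0.0
```

Emit:
carry_out:
  series:
    - {"delta_rot": [0,0,0],"travel": [0,0,0],"fingers": -0.2}
    - {"delta_rot": [0,0,0],"travel": [0,0,0],"fingers": 0.1}
    - {"delta_rot": [0,0,0],"travel": [0,0,0],"fingers": 0.4}
    - {"delta_rot": [0,0,0],"travel": [0,0,0],"fingers": 0.4}
    - {"delta_rot": [0,0,0],"travel": [0,0,0],"fingers": 0.4}

```text
clock: 11.35
tcp_pos: [0.6212, 0.1194, 0.0296]
orientation: [0.001, -0.211, 0.977, -0.0]
wrist_force: [0.0, 0.1, 5.5]
finger_gap: 0.0334
grip_force: 31.3
```

Emit:
carry_out:
  series:
    - {"delta_rot": [0,0,0],"travel": [0,0,0.4],"fingers": 0.4}
    - {"delta_rot": [0,0,0],"travel": [0,0,1],"fingers": 0.4}
    - {"delta_rot": [0,0,0],"travel": [0,0,1],"fingers": 0.4}
    - {"delta_rot": [0,0,0],"travel": [0,0,1],"fingers": 0.4}
    - {"delta_rot": [0,0,0],"travel": [-0.1,-0.5,0.5],"fingers": 0.4}

```text
clock: 11.98
tcp_pos: [0.6182, 0.1071, 0.1273]
orientation: [0.001, -0.212, 0.977, -0.0]
wrist_force: [0.7, -0.0, -1.8]
finger_gap: 0.0338
grip_force: 30.5
```

Emit:
carry_out:
  series:
    - {"delta_rot": [0,0,-0.28],"travel": [-0.15,-1,0],"fingers": 0.4}
    - {"delta_rot": [0,0,-0.29],"travel": [-0.15,-1,0],"fingers": 0.4}
    - {"delta_rot": [0,0,-0.29],"travel": [-0.15,-1,0],"fingers": 0.4}
    - {"delta_rot": [0,0,-0.29],"travel": [-0.15,-1,0],"fingers": 0.4}
    - {"delta_rot": [0,0,-0.29],"travel": [-0.15,-1,0],"fingers": 0.4}

```text
clock: 12.6
tcp_pos: [0.5978, -0.0196, 0.1252]
orientation: [-0.001, -0.139, 0.99, 0.0]
wrist_force: [-0.7, -0.4, -1.5]
finger_gap: 0.0333
grip_force: 30.5
```

Emit:
carry_out:
  series:
    - {"delta_rot": [0,0,-0.28],"travel": [-0.15,-1,0],"fingers": 0.4}
    - {"delta_rot": [0,0,-0.29],"travel": [-0.15,-1,0],"fingers": 0.4}
    - {"delta_rot": [0,0,-0.29],"travel": [-0.15,-1,0],"fingers": 0.4}
    - {"delta_rot": [0,0,-0.29],"travel": [-0.15,-1,0],"fingers": 0.4}
    - {"delta_rot": [0,0,-0.29],"travel": [-0.15,-1,0],"fingers": 0.4}

```text
clock: 13.22
tcp_pos: [0.579, -0.1444, 0.1251]
orientation: [-0.001, -0.068, 0.998, 0.0]
wrist_force: [-0.2, -0.0, -1.8]
finger_gap: 0.0338
grip_force: 30.5
```

Emit:
carry_out:
  series:
    - {"delta_rot": [0,0,0],"travel": [-0.15,-1,0],"fingers": 0.4}
    - {"delta_rot": [0,0,0],"travel": [-0.15,-1,0],"fingers": 0.4}
    - {"delta_rot": [0,0,0],"travel": [-0.15,-1,0],"fingers": 0.4}
    - {"delta_rot": [0,0,0],"travel": [-0.15,-1,0],"fingers": 0.4}
    - {"delta_rot": [0,0,0],"travel": [-0.15,-1,0],"fingers": 0.4}

```text
clock: 13.85
tcp_pos: [0.5601, -0.2693, 0.1251]
orientation: [-0.001, -0.068, 0.998, 0.0]
wrist_force: [1.0, 0.3, -0.8]
finger_gap: 0.0337
grip_force: 30.5
```

Emit:
carry_out:
  series:
    - {"delta_rot": [0,0,0],"travel": [-0.15,-1,0],"fingers": 0.4}
    - {"delta_rot": [0,0,0],"travel": [-0.15,-1,0],"fingers": 0.4}
    - {"delta_rot": [0,0,0],"travel": [-0.15,-1,0],"fingers": 0.4}
    - {"delta_rot": [0,0,0],"travel": [-0.15,-1,0],"fingers": 0.4}
    - {"delta_rot": [0,0,0],"travel": [0,0,0],"fingers": 0.4}

```text
clock: 14.48
tcp_pos: [0.546, -0.3708, 0.1256]
orientation: [0.0, -0.067, 0.998, -0.0]
wrist_force: [0.0, 0.9, -2.2]
finger_gap: 0.0331
grip_force: 30.5
```

Run:
```python
from h import *
s=env.get_state(); print(s["clock"],s["tcp_pos"].round(4),s["orientation"].round(4),s["finger_gap"],s["wrist_force"].round(1))
w=cam("wrist"); cv2.imwrite("pics/w5.png",w["color"][:,:,::-1]); p=s["tcp_pos"]
for o in hull(w,(.5432,-.3802),.006): print("pad",o)
for o in hull(w,p,p[2]+.022): print("held",o)
```

```text
14.475 [ 0.546  -0.3708  0.1256] [ 1.000e-04 -6.730e-02  9.977e-01 -3.000e-04] 0.033141201713305236 [ 0.   0.9 -2.2]
pad (((532.6458129882812, -380.911865234375), (32.447540283203125, 30.60759162902832), 7.9857563972473145), ((533.0863647460938, -383.30609130859375), (35.0592155456543, 56.97101593017578), 9.593812942504883), (311, 192))
pad (((527.9224243164062, -393.1934509277344), (66.31653594970703, 80.33905792236328), 7.762587070465088), ((527.4540405273438, -395.55010986328125), (74.26158905029297, 94.87399291992188), 175.56077575683594), (311, 192))
held (((567.1355590820312, -367.82769775390625), (15.768836975097656, 44.76647186279297), 7.7775139808654785), ((567.7813110351562, -367.7732849121094), (23.117713928222656, 49.60454177856445), 8.201848030090332), (321, 280))
held (((544.0939331054688, -362.42401123046875), (42.443580627441406, 2.2229042053222656), 8.003975868225098), ((543.64697265625, -362.3941650390625), (2.669419050216675, 48.55686950683594), 97.68901062011719), (321, 280))
held (((545.2467651367188, -370.87066650390625), (42.44351577758789, 2.1516764163970947), 7.8716206550598145), ((545.4279174804688, -370.66168212890625), (2.643805503845215, 48.34476089477539), 97.73639678955078), (321, 280))
held (((546.3870849609375, -379.205078125), (42.44947052001953, 2.119670867919922), 6.921032428741455), ((547.1371459960938, -379.0910949707031), (2.2861015796661377, 51.867557525634766), 97.44739532470703), (321, 280))
held (((545.1072998046875, -370.79510498046875), (49.85249328613281, 28.655710220336914), 7.759389400482178), ((545.2047119140625, -371.10662841796875), (53.5395393371582, 56.04793167114258), 126.25732421875), (321, 280))
```

View pics/w5.png

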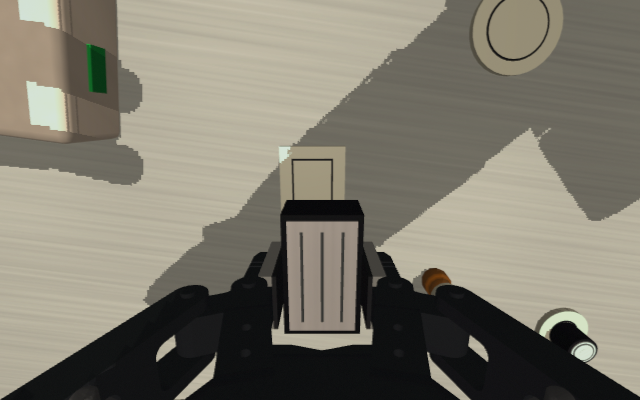

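The oblong is held level, top centred at (322,276). The oblong pad is behind it, with corners at (279,147) and (346,147) and outline corners at (292,159) and (333,159). The puck pad is at (518,28), and the placed stub is at (570,335).

Run:
```python
from h import *
s=env.get_state(); w=cam("wrist"); print(s["tcp_pos"].round(4))
g=cv2.cvtColor(w["color"],cv2.COLOR_RGB2GRAY)
d=lambda row:np.where(np.abs(np.diff(row.astype(int)))>12)[0]
print("row155",d(g[155,260:365])+260,"row180",d(g[180,260:365])+260,"col300",d(g[135:200,300])+135,"col325",d(g[135:200,325])+135)
k=ray(w,[[279,147],[346,147],[292,159],[333,159]],.006)[:,:2]
u=np.array([np.cos(.1414),np.sin(.1414)]); print((k[:2].mean(0)+.038*u).round(4),(k[2:].mean(0)+.028*u).round(4),np.linalg.norm(k[0]-k[1]),np.linalg.norm(k[2]-k[3]))
c=hull(w,(.4,-.246),.006,th=120)
for o in c: print(o)
```

```text
[ 0.5461 -0.3694  0.1255]
row155 [276 277 284 285 342 343] row180 [262 263 264 277 289 290 291 292 328 329 330 331 342] col300 [138 145 157 158 159 160] col325 [145 157 158 159 160]
[ 0.5429 -0.377 ] [ 0.5426 -0.3772] 0.05451492989284488 0.0336914204621952
(((399.3044128417969, -244.3701171875), (38.84032440185547, 42.46931838989258), 7.829263687133789), ((397.5933837890625, -244.58753967285156), (41.803489685058594, 42.46504211425781), 8.911452293395996), (512, 30))
(((404.9413146972656, -243.78384399414062), (50.16889953613281, 65.7964096069336), 7.829259395599365), ((399.3009948730469, -244.531494140625), (61.4996223449707, 66.22763061523438), 5.587432861328125), (512, 30))
```

Emit:
carry_out:
  series:
    - {"delta_rot": [0,0,0],"travel": [-0.14,-0.41,-1],"fingers": 0.4}
    - {"delta_rot": [0,0,0],"travel": [0,0,-1],"fingers": 0.4}
    - {"delta_rot": [0,0,0],"travel": [0,0,0],"fingers": 0.4}
    - {"delta_rot": [0,0,0],"travel": [0,0,0],"fingers": 0.4}
    - {"delta_rot": [0,0,0],"travel": [0,0,0],"fingers": 0.4}

```text
clock: 15.2
tcp_pos: [0.5439, -0.3787, 0.0774]
orientation: [0.001, -0.069, 0.998, -0.001]
wrist_force: [0.6, -0.2, -1.0]
finger_gap: 0.0332
grip_force: 30.4
```

Run:
```python
from h import *
for i in range(3):
    s=env.get_state(); print(s["clock"],s["tcp_pos"].round(4),np.abs(s["qvel"]).max().round(4)); w=cam("wrist")
p=s["tcp_pos"]; g=cv2.cvtColor(w["color"],cv2.COLOR_RGB2GRAY)
d=lambda row:np.where(np.abs(np.diff(row.astype(int)))>12)[0]
pl,pr=proj(w,[.5,-.407,.006]),proj(w,[.5,-.353,.006]); print(pl,pr)
v=int(pl[1]); print(v)
for r in (v-8,v,v+8): print(r,d(g[r,240:400])+240)
for cc in(300,325): print(cc,d(g[60:230,cc])+60)
for o in hull(w,p,p[2]+.022): print("held",o[0])
```

```text
15.2 [ 0.5439 -0.3787  0.0774] 0.0038
15.25 [ 0.5438 -0.3787  0.0773] 0.0056
15.3 [ 0.5437 -0.3787  0.0771] 0.0073
(np.float64(288.4089951371241), np.float64(146.27345139028813)) (np.float64(368.6112607418601), np.float64(157.54188046651223))
146
138 [304 305]
146 [294 295]
154 [284 285]
300 [141 157 172 173 174 175 199 219 220 221]
325 [116 119 157 172 173 174 175 199 219 220 221]
held ((564.5668334960938, -374.17437744140625), (15.781811714172363, 41.852325439453125), 7.9872589111328125)
held ((541.6902465820312, -370.2779541015625), (42.4671745300293, 2.224714756011963), 8.179339408874512)
held ((542.8711547851562, -378.7139587402344), (42.46958923339844, 2.1277761459350586), 8.041677474975586)
held ((544.0420532226562, -387.0557556152344), (42.479042053222656, 2.117990732192993), 7.086933135986328)
held ((542.7379150390625, -378.6541442871094), (49.90088653564453, 28.650354385375977), 7.921201705932617)
```

Run:
```python
from h import *
s=env.get_state(); w=cam("wrist"); print(s["tcp_pos"].round(4))
g=cv2.cvtColor(w["color"],cv2.COLOR_RGB2GRAY)
d=lambda row:np.where(np.abs(np.diff(row.astype(int)))>12)[0]
for r in(163,167,180,185,190): print(r,d(g[r,260:380])+260)
cv2.imwrite("pics/w6.png",w["color"][:,:,::-1])
u=np.array([np.cos(.1414),np.sin(.1414)])
for r in(167,190):
    e=d(g[r,260:380])+260; k=ray(w,[[(e[0]+e[-1])/2+.5,157.5]],.006)[0,:2]; print((k+.038*u).round(4))
k=ray(w,[[320,174]],.006)[0,:2]; print("x via outline",(k+.028*u).round(4))
```

```text
[ 0.5435 -0.3787  0.0769]
163 [279 280 281 282 360 361]
167 [277 278 279 280 360]
180 [264 265 280 294 295 297 342 343 345 359 360]
185 [261 262 280 294 295 296 297 298 342 343 345 359 360]
190 [280 281 294 295 296 297 298 342 343 345 359 360]
[ 0.542  -0.3805]
[ 0.5418 -0.3795]
x via outline [ 0.543  -0.3797]
```

Emit:
carry_out:
  series:
    - {"delta_rot": [0,0,0],"travel": [-0.01,-0.044,-1],"fingers": 0.4}
    - {"delta_rot": [0,0,0],"travel": [0,0,-1],"fingers": 0.4}
    - {"delta_rot": [0,0,0],"travel": [0,0,-0.4],"fingers": 0.4}
    - {"delta_rot": [0,0,0],"travel": [0,0,0],"fingers": 0.4}
    - {"delta_rot": [0,0,0],"travel": [0,0,0],"fingers": 0.4}

```text
clock: 16.02
tcp_pos: [0.5434, -0.3801, 0.017]
orientation: [0.001, -0.069, 0.998, -0.001]
wrist_force: [0.8, 0.2, -1.2]
finger_gap: 0.0333
grip_force: 30.5
```

Emit:
carry_out:
  series:
    - {"delta_rot": [0,0,0],"travel": [0,0,-0.2],"fingers": 0.4}
    - {"delta_rot": [0,0,0],"travel": [0,0,-0.08],"fingers": 0.4}
    - {"delta_rot": [0,0,0],"travel": [0,0,0],"fingers": 0.4}

```text
clock: 16.4
tcp_pos: [0.5433, -0.38, 0.0106]
orientation: [0.001, -0.069, 0.998, -0.001]
wrist_force: [-1.5, 0.4, 6.1]
finger_gap: 0.0331
grip_force: 31.4
```

Emit:
carry_out:
  series:
    - {"delta_rot": [0,0,0],"travel": [0,0,0],"fingers": 0}
    - {"delta_rot": [0,0,0],"travel": [0,0,0.6],"fingers": -0.2}
    - {"delta_rot": [0,0,0],"travel": [0,0,1],"fingers": -0.5}
    - {"delta_rot": [0,0,0],"travel": [0,0,1],"fingers": -1}
    - {"delta_rot": [0,0,0],"travel": [0,0,1],"fingers": -1}

```text
clock: 17.02
tcp_pos: [0.5429, -0.3797, 0.1007]
orientation: [0.0, -0.069, 0.998, -0.0]
wrist_force: [0.7, -0.9, -0.5]
finger_gap: 0.0853
grip_force: 0.0
```

Emit:
carry_out:
  series:
    - {"delta_rot": [0,0,0],"travel": [0,0.3,1],"fingers": -1}
    - {"delta_rot": [0,0,0],"travel": [0,0.5,0.6],"fingers": -1}
    - {"delta_rot": [0,0,0],"travel": [0,0,0],"fingers": -1}

```text
clock: 17.4
tcp_pos: [0.5435, -0.359, 0.1406]
orientation: [0.001, -0.069, 0.998, -0.001]
wrist_force: [0.6, 1.1, -0.8]
finger_gap: 0.0854
grip_force: 0.0
```

Run:
```python
from h import *
s=env.get_state(); w=cam("wrist"); print(s["clock"],s["tcp_pos"].round(4)); cv2.imwrite("pics/w7.png",w["color"][:,:,::-1])
for th in(100,120):
  for z in(.006,.031):
    for o in hull(w,(.5425,-.38),z,th=th): print(th,z,o[0])
  for o in hull(w,(.399,-.2445),.006,th=th): print("puckpad",o[1])
```

```text
17.4 [ 0.5435 -0.359   0.1406]
100 0.006 ((549.4275512695312, -381.7117919921875), (55.58602523803711, 31.031675338745117), 7.568325042724609)
100 0.006 ((536.6356811523438, -393.90576171875), (90.51368713378906, 83.46080780029297), 6.800477981567383)
100 0.031 ((542.9015502929688, -380.4722900390625), (50.588375091552734, 28.241641998291016), 7.568382740020752)
100 0.031 ((534.0557861328125, -392.15631103515625), (76.96186065673828, 77.78369140625), 6.800426006317139)
puckpad ((397.35076904296875, -245.05703735351562), (42.390262603759766, 42.47840881347656), 5.250665187835693)
puckpad ((397.59979248046875, -245.18865966796875), (47.36018753051758, 47.841129302978516), 4.982679843902588)
puckpad ((398.3269348144531, -244.90322875976562), (63.772857666015625, 66.84793090820312), 3.523175001144409)
120 0.006 ((548.7947387695312, -372.0523376464844), (48.087791442871094, 2.745926856994629), 7.32904577255249)
120 0.006 ((550.09716796875, -381.3355712890625), (48.07939529418945, 3.554917097091675), 6.851274013519287)
120 0.006 ((551.3602905273438, -390.25616455078125), (48.11090850830078
[... 327 characters left out ...]
595703, 2.4990463256835938), 7.328951835632324)
120 0.031 ((543.5108642578125, -380.12982177734375), (43.75666809082031, 3.2353107929229736), 6.851505279541016)
120 0.031 ((544.6605224609375, -388.2483825683594), (43.78529739379883, 3.3054935932159424), 6.373027324676514)
120 0.031 ((543.251953125, -380.23016357421875), (49.66495132446289, 28.1520938873291), 7.911767959594727)
120 0.031 ((534.2025146484375, -393.0438537597656), (76.44290924072266, 76.79468536376953), 7.989013671875)
puckpad ((397.3125, -244.96075439453125), (41.81428146362305, 42.18246841430664), 102.0413589477539)
puckpad ((398.47247314453125, -245.05052185058594), (62.79935073852539, 65.80569458007812), 10.692496299743652)
```

Emit:
carry_out:
  series:
    - {"delta_rot": [0,0,0],"travel": [0.15,0.96,0],"fingers": -1}
    - {"delta_rot": [0,0,0],"travel": [0.15,0.96,0],"fingers": -1}
    - {"delta_rot": [0,0,0],"travel": [0.15,0.96,0],"fingers": -1}
    - {"delta_rot": [0,0,0],"travel": [0.15,0.96,0],"fingers": -1}
    - {"delta_rot": [0,0,0],"travel": [0.15,0.96,0],"fingers": -1}

```text
clock: 18.08
tcp_pos: [0.5617, -0.2375, 0.1389]
orientation: [0.0, -0.069, 0.998, 0.0]
wrist_force: [0.9, -0.9, 0.0]
finger_gap: 0.0854
grip_force: 0.0
```

Emit:
carry_out:
  series:
    - {"delta_rot": [0,0,0],"travel": [0.15,0.96,0],"fingers": -1}
    - {"delta_rot": [0,0,0],"travel": [0.15,0.96,0],"fingers": -1}
    - {"delta_rot": [0,0,0],"travel": [0.15,0.96,0],"fingers": -1}
    - {"delta_rot": [0,0,0],"travel": [0.15,0.96,0],"fingers": -1}
    - {"delta_rot": [0,0,0],"travel": [0.15,0.96,0],"fingers": -1}

```text
clock: 18.7
tcp_pos: [0.5804, -0.1177, 0.139]
orientation: [0.0, -0.069, 0.998, -0.0]
wrist_force: [-0.1, 1.1, 0.7]
finger_gap: 0.0854
grip_force: 0.0
```

Emit:
carry_out:
  series:
    - {"delta_rot": [0,0,0],"travel": [0.15,0.96,0],"fingers": -1}
    - {"delta_rot": [0,0,0],"travel": [0.15,0.96,0],"fingers": -1}
    - {"delta_rot": [0,0,0],"travel": [0.15,0.96,0],"fingers": -1}
    - {"delta_rot": [0,0,0],"travel": [0.15,0.96,0],"fingers": -1}
    - {"delta_rot": [0,0,0],"travel": [0.15,0.96,0],"fingers": -1}

```text
clock: 19.32
tcp_pos: [0.5989, 0.0023, 0.1389]
orientation: [0.0, -0.069, 0.998, 0.0]
wrist_force: [0.4, 0.4, -0.3]
finger_gap: 0.0851
grip_force: 0.0
```

Emit:
carry_out:
  series:
    - {"delta_rot": [0,0,0],"travel": [0.15,0.96,0],"fingers": -1}
    - {"delta_rot": [0,0,0],"travel": [0.15,0.96,0],"fingers": -1}
    - {"delta_rot": [0,0,0],"travel": [0.15,0.96,0],"fingers": -1}
    - {"delta_rot": [0,0,0],"travel": [0.15,0.96,0],"fingers": -1}
    - {"delta_rot": [0,0,0],"travel": [0.15,0.96,0],"fingers": -1}

```text
clock: 19.95
tcp_pos: [0.6174, 0.1223, 0.1389]
orientation: [0.0, -0.069, 0.998, 0.0]
wrist_force: [-0.4, -0.1, 0.3]
finger_gap: 0.0854
grip_force: 0.0
```

Emit:
carry_out:
  series:
    - {"delta_rot": [0,0,0],"travel": [0,0,0],"fingers": -1}
    - {"delta_rot": [0,0,0],"travel": [0,0,0],"fingers": -1}

```text
clock: 20.2
tcp_pos: [0.6174, 0.1208, 0.1388]
orientation: [-0.0, -0.069, 0.998, -0.0]
wrist_force: [-0.1, 0.3, 0.0]
finger_gap: 0.0855
grip_force: 0.0
```

Run:
```python
from h import *
s=env.get_state(); w=cam("wrist"); print(s["clock"],s["tcp_pos"].round(4)); cv2.imwrite("pics/w8.png",w["color"][:,:,::-1])
for th in(100,130,170):
    for o in hull(w,(.619,.122),.025,th=th): print(th,o[1],o[2])
```

```text
20.2 [0.6174 0.1208 0.1388]
100 ((622.1436767578125, 122.80370330810547), (60.65779495239258, 60.976749420166016), 15.458636283874512) (322, 201)
100 ((615.3746337890625, 129.89434814453125), (114.65193939208984, 129.51016235351562), 145.10488891601562) (322, 201)
130 ((620.9808959960938, 122.39794158935547), (57.30268859863281, 61.027069091796875), 17.28569221496582) (322, 201)
130 ((615.33740234375, 129.92796325683594), (114.37477111816406, 128.81646728515625), 141.13848876953125) (322, 201)
170 ((620.8770141601562, 122.1455078125), (38.803653717041016, 44.074806213378906), 20.457881927490234) (322, 201)
170 ((619.8090209960938, 122.75384521484375), (54.32386779785156, 60.06169509887695), 178.98663330078125) (322, 201)
```

View pics/w8.png

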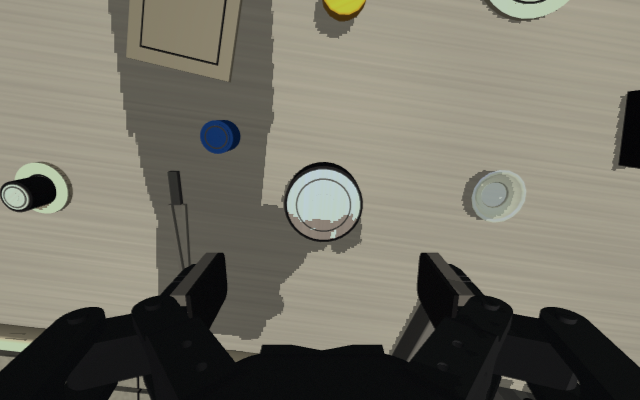

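The disc stands alone at (323,202) with both fingers clear. I'm grasping it.

Emit:
carry_out:
  series:
    - {"delta_rot": [0,0,0],"travel": [0.19,0.08,-1],"fingers": -1}
    - {"delta_rot": [0,0,0],"travel": [0,0,-1],"fingers": -1}
    - {"delta_rot": [0,0,0],"travel": [0,0,-1],"fingers": -1}
    - {"delta_rot": [0,0,0],"travel": [0,0,-1],"fingers": -1}
    - {"delta_rot": [0,0,0],"travel": [0,0,0],"fingers": -1}

```text
clock: 20.88
tcp_pos: [0.6204, 0.1215, 0.0368]
orientation: [-0.002, -0.068, 0.998, -0.0]
wrist_force: [-0.4, 0.4, 0.2]
finger_gap: 0.0853
grip_force: 0.0
```

Emit:
carry_out:
  series:
    - {"delta_rot": [0,0,0],"travel": [0,0,-1],"fingers": -1}
    - {"delta_rot": [0,0,0],"travel": [0,0,-0.4],"fingers": -1}
    - {"delta_rot": [0,0,0],"travel": [0,0,0],"fingers": -1}
    - {"delta_rot": [0,0,0],"travel": [0,0,0],"fingers": -1}
  squeeze: 40

```text
clock: 21.38
tcp_pos: [0.6232, 0.1225, 0.0049]
orientation: [0.001, -0.068, 0.998, 0.0]
wrist_force: [0.1, 0.1, 0.0]
finger_gap: 0.0853
grip_force: 0.0
```

Emit:
carry_out:
  series:
    - {"delta_rot": [0,0,0],"travel": [0,0,-0.34],"fingers": -1}
    - {"delta_rot": [0,0,0],"travel": [0,0,0],"fingers": -0.7}
    - {"delta_rot": [0,0,0],"travel": [0,0,0],"fingers": -0.45}
    - {"delta_rot": [0,0,0],"travel": [0,0,0],"fingers": -0.45}
    - {"delta_rot": [0,0,0],"travel": [0,0,0],"fingers": -0.45}

```text
clock: 22.0
tcp_pos: [0.6225, 0.1226, -0.0046]
orientation: [0.0, -0.069, 0.998, 0.0]
wrist_force: [-0.2, -0.7, 2.2]
finger_gap: 0.0647
grip_force: 45.0
```

Emit:
carry_out:
  series:
    - {"delta_rot": [0,0,0],"travel": [0,0,0.4],"fingers": -0.45}
    - {"delta_rot": [0,0,0],"travel": [0,0,1],"fingers": -0.45}
    - {"delta_rot": [0,0,0],"travel": [0,0,1],"fingers": -0.45}
    - {"delta_rot": [0,0,0],"travel": [0,0,1],"fingers": -0.45}
    - {"delta_rot": [0,0,0],"travel": [-0.5,0.3,0.6],"fingers": -0.45}

```text
clock: 22.62
tcp_pos: [0.611, 0.1298, 0.097]
orientation: [0.001, -0.068, 0.998, 0.0]
wrist_force: [-0.1, 0.7, -1.6]
finger_gap: 0.0649
grip_force: 45.0
```

Emit:
carry_out:
  series:
    - {"delta_rot": [0,0,0],"travel": [-0.9,0.57,0],"fingers": -0.45}
    - {"delta_rot": [0,0,0],"travel": [-0.9,0.57,0],"fingers": -0.45}
    - {"delta_rot": [0,0,0],"travel": [-0.9,0.57,0],"fingers": -0.45}
    - {"delta_rot": [0,0,0],"travel": [-0.9,0.57,0],"fingers": -0.45}
    - {"delta_rot": [0,0,0],"travel": [-0.9,0.57,0],"fingers": -0.45}

```text
clock: 23.25
tcp_pos: [0.4953, 0.2019, 0.0951]
orientation: [-0.001, -0.069, 0.998, 0.0]
wrist_force: [0.4, 1.4, -1.9]
finger_gap: 0.0651
grip_force: 45.0
```

Emit:
carry_out:
  series:
    - {"delta_rot": [0,0,0],"travel": [-0.9,0.57,0],"fingers": -0.45}
    - {"delta_rot": [0,0,0],"travel": [-0.9,0.57,0],"fingers": -0.45}
    - {"delta_rot": [0,0,0],"travel": [0,0,0],"fingers": -0.45}
    - {"delta_rot": [0,0,0],"travel": [0,0,0],"fingers": -0.45}
    - {"delta_rot": [0,0,0],"travel": [0,0,0],"fingers": -0.45}

```text
clock: 23.88
tcp_pos: [0.4531, 0.2295, 0.0954]
orientation: [0.0, -0.068, 0.998, 0.0]
wrist_force: [-0.2, -0.8, -2.2]
finger_gap: 0.0647
grip_force: 45.0
```

Run:
```python
from h import *
s=env.get_state(); w=cam("wrist"); p=s["tcp_pos"]; print(s["clock"],p.round(4),s["finger_gap"],s["wrist_force"].round(1)); cv2.imwrite("pics/w9.png",w["color"][:,:,::-1])
for th in(100,125,150):
    for o in hull(w,(.416,.253),.006,th=th,r=80): print("pad",th,o[1],o[2])
    for o in hull(w,p,p[2]+.029,th=th,r=60): print("held",th,o[1],o[2])
```

```text
23.875 [0.4531 0.2295 0.0954] 0.0646550695665317 [-0.2 -0.8 -2.2]
pad 100 ((413.925537109375, 251.19960021972656), (62.845619201660156, 65.91130065917969), 38.11511993408203) (360, 162)
pad 100 ((411.65234375, 261.4171142578125), (125.14513397216797, 162.6501922607422), 153.4903564453125) (360, 162)
held 100 ((453.93402099609375, 229.7659149169922), (44.17600631713867, 44.70457077026367), 81.70878601074219) (321, 288)
held 100 ((453.4830322265625, 229.6827392578125), (59.61770248413086, 60.92478561401367), 10.251568794250488) (321, 288)
pad 125 ((415.29052734375, 252.330322265625), (62.93023681640625, 63.13766098022461), 142.9405059814453) (360, 162)
pad 125 ((411.65234375, 261.4171142578125), (125.14513397216797, 162.6501922607422), 153.4903564453125) (360, 162)
held 125 ((453.8519592285156, 229.84178161621094), (43.73262405395508, 44.11766815185547), 83.63615417480469) (321, 288)
held 125 ((451.7988586425781, 227.06541442871094), (51.84026336669922, 62.303768157958984), 77.6005630493164) (321, 288)
pad 150 ((415.33251953125, 252.28256225585938), (62.59892654418945, 62.82997512817383), 173.94497680664062) (360, 162)
pad 150 ((412.04962158203125, 260.547607421875), (127.03766632080078, 161.43475341796875), 148.781982421875) (360, 162)
held 150 ((438.21063232421875, 232.5703887939453), (11.445213317871094, 29.6632137298584), 170.5837860107422) (321, 288)
held 150 ((438.6388854980469, 227.6104736328125), (27.77834701538086, 48.89924240112305), 8.023287773132324) (321, 288)
```

View pics/w9.png

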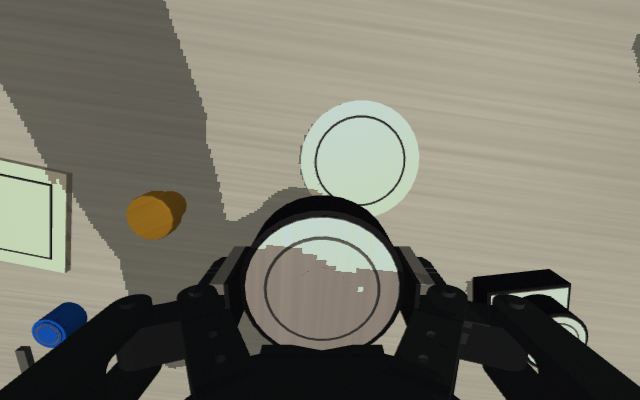

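The disc is held level at (321,280) and its pad outline is fully visible at (360,160). I'm moving over it and lowering.

Emit:
carry_out:
  series:
    - {"delta_rot": [0,0,0],"travel": [-0.76,0.46,0],"fingers": -0.45}
    - {"delta_rot": [0,0,0],"travel": [-0.76,0.46,-0.5],"fingers": -0.45}
    - {"delta_rot": [0,0,0],"travel": [0,0,-1],"fingers": -0.45}
    - {"delta_rot": [0,0,0],"travel": [0,0,0],"fingers": -0.45}
    - {"delta_rot": [0,0,0],"travel": [0,0,0],"fingers": -0.45}

```text
clock: 24.55
tcp_pos: [0.4146, 0.2529, 0.0584]
orientation: [0.0, -0.069, 0.998, 0.0]
wrist_force: [-0.0, -0.5, -2.3]
finger_gap: 0.0652
grip_force: 45.3
```

Run:
```python
from h import *
for i in range(2):
    s=env.get_state(); w=cam("wrist")
p=s["tcp_pos"]; print(s["clock"],p.round(4)); cv2.imwrite("pics/w10.png",w["color"][:,:,::-1])
for o in hull(w,p,p[2]+.029,th=100,r=60): print("held",o[1],o[2])
g=cv2.cvtColor(w["color"],cv2.COLOR_RGB2GRAY)
# visible near arc of the pad rim: leftmost bright transitions per column
pts=[]
for u in range(285,360,5):
    col=g[60:200,u].astype(int); i=np.where(np.diff(col)>12)[0]
    print(u,(np.where(np.abs(np.diff(col))>12)[0]+60)[:8])
```

```text
24.6 [0.4151 0.253  0.0587]
held ((415.91241455078125, 253.29385375976562), (44.14191818237305, 44.62923812866211), 87.08001708984375) (321, 288)
held ((415.4106750488281, 252.92938232421875), (58.480613708496094, 60.63329315185547), 94.44891357421875) (321, 288)
285 [164 165 166 185 186 188 189 191]
290 [161 162 163 181 182 183 184 185]
295 [159 160 161 178 179 180 181 189]
300 [157 159 176 177 178 179 190 197]
305 [156 157 158 174 175 176 177 187]
310 [155 157 173 174 175 176 188 195]
315 [155 156 157 172 173 174 175 188]
320 [155 156 172 173 174 175 192 194]
325 [155 156 172 173 174 175 192 194]
330 [155 157 173 174 175 176 194 195]
335 [156 158 174 175 176 177 195 196]
340 [157 159 175 176 177 178 179 196]
345 [159 161 177 178 179 180 181 182]
350 [161 163 181 182 183 184 185]
355 [164 165 166 184 185 186 188 189]
```

Run:
```python
from h import *
from scipy.optimize import least_squares
s=env.get_state(); w=cam("wrist"); p=s["tcp_pos"]; print(p.round(4))
o=[(290,183),(295,179.5),(300,177.5),(305,175.5),(310,174.5),(315,173.5),(320,173.5),(325,173.5),(330,174.5),(335,175.5),(340,177),(345,179.5),(350,183)]
r=[(285,165),(290,162),(295,160),(300,158),(305,157),(310,156),(315,156),(320,155.5),(325,155.5),(330,156),(335,157),(340,158),(345,160),(350,162),(355,165)]
for k,R_ in((o,.033),(r,.043)):
    q=ray(w,np.array(k)+[0,.5],.006)[:,:2]; print(least_squares(lambda c:np.hypot(*(q-c).T)-R_,[.415,.253]).x.round(4))
for o in hull(w,p,p[2]+.029,th=100,r=60): print("held",np.round(o[1][0],1))
```

```text
[0.4153 0.253  0.0588]
[0.4165 0.2524]
[0.4154 0.2522]
held [416.1 253.3]
held [415.6 253.3]
```

Emit:
carry_out:
  series:
    - {"delta_rot": [0,0,0],"travel": [0.01,-0.02,-1],"fingers": -0.45}
    - {"delta_rot": [0,0,0],"travel": [0,0,-0.8],"fingers": -0.45}
    - {"delta_rot": [0,0,0],"travel": [0,0,-0.3],"fingers": -0.45}
    - {"delta_rot": [0,0,0],"travel": [0,0,-0.15],"fingers": -0.45}
    - {"delta_rot": [0,0,0],"travel": [0,0,0],"fingers": -0.45}

```text
clock: 25.32
tcp_pos: [0.4152, 0.2524, 0.002]
orientation: [0.0, -0.069, 0.998, 0.0]
wrist_force: [-0.8, 0.5, -1.8]
finger_gap: 0.0641
grip_force: 45.3
```

Emit:
carry_out:
  series:
    - {"delta_rot": [0,0,0],"travel": [0,0,-0.04],"fingers": -0.45}
    - {"delta_rot": [0,0,0],"travel": [0,0,0],"fingers": -0.45}

```text
clock: 25.58
tcp_pos: [0.4154, 0.2526, 0.0014]
orientation: [0.001, -0.069, 0.998, 0.0]
wrist_force: [-0.6, 0.3, 3.1]
finger_gap: 0.0646
grip_force: 45.8
```

Emit:
carry_out:
  series:
    - {"delta_rot": [0,0,0],"travel": [0,0,0],"fingers": -0.7}
    - {"delta_rot": [0,0,0],"travel": [0,0,0],"fingers": -1}
    - {"delta_rot": [0,0,0],"travel": [0,0,0.6],"fingers": -1}
    - {"delta_rot": [0,0,0],"travel": [0,0,1],"fingers": -1}
    - {"delta_rot": [0,0,0],"travel": [0,0,1],"fingers": -1}

```text
clock: 26.2
tcp_pos: [0.4148, 0.2523, 0.0671]
orientation: [0.0, -0.069, 0.998, 0.0]
wrist_force: [0.2, -0.2, 0.3]
finger_gap: 0.0851
grip_force: 0.0
```

Emit:
carry_out:
  series:
    - {"delta_rot": [0,0,0],"travel": [0,0,1],"fingers": -1}
    - {"delta_rot": [0,0,0],"travel": [0,0,1],"fingers": -1}
    - {"delta_rot": [0,0,0],"travel": [0.8,1,1],"fingers": -1}
    - {"delta_rot": [0,0,0],"travel": [0.8,1,0],"fingers": -1}
    - {"delta_rot": [0,0,0],"travel": [0.8,1,0],"fingers": -1}

```text
clock: 26.82
tcp_pos: [0.4757, 0.3282, 0.1425]
orientation: [0.001, -0.068, 0.998, 0.0]
wrist_force: [0.1, 0.1, -0.1]
finger_gap: 0.0854
grip_force: 0.0
```

Emit:
carry_out:
  series:
    - {"delta_rot": [0,0,0],"travel": [0.8,1,0],"fingers": -1}
    - {"delta_rot": [0,0,0],"travel": [0.8,1,0],"fingers": -1}
    - {"delta_rot": [0,0,0],"travel": [0,0.34,0],"fingers": -1}
    - {"delta_rot": [0,0,0],"travel": [0,0,0],"fingers": -1}
    - {"delta_rot": [0,0,0],"travel": [0,0,0],"fingers": -1}

```text
clock: 27.45
tcp_pos: [0.5139, 0.385, 0.1409]
orientation: [-0.0, -0.069, 0.998, -0.0]
wrist_force: [-0.1, -0.4, 0.1]
finger_gap: 0.086
grip_force: 0.0
```

Run:
```python
from h import *
s=env.get_state(); w=cam("wrist"); p=s["tcp_pos"]; print(s["clock"],p.round(4)); cv2.imwrite("pics/w11.png",w["color"][:,:,::-1])
for th in(100,125,150):
    for o in hull(w,(.515,.386),.05,th=th): print("puck",th,o[1],o[2])
    for o in hull(w,(.515,.386),.025,th=th): print("sq",th,o[0],o[2])
    for o in hull(w,(.416,.2525),.031,th=th): print("disc",th,o[1],o[2])
    for o in hull(w,(.416,.2525),.006,th=th): print("discpad",th,o[1],o[2])
```

```text
27.45 [0.5139 0.385  0.1409]
puck 100 ((515.0109252929688, 401.3137512207031), (40.78688430786133, 40.979530334472656), 7.19161319732666) (322, 208)
puck 100 ((508.6832580566406, 391.08197021484375), (55.83122634887695, 69.89695739746094), 62.42868423461914) (322, 208)
puck 100 ((511.3455810546875, 391.30242919921875), (103.01166534423828, 126.30003356933594), 129.7965087890625) (322, 208)
sq 100 ((522.1756591796875, 403.8840637207031), (45.056640625, 44.905521392822266), 53.08907699584961) (322, 199)
sq 100 ((518.7246704101562, 398.7205505371094), (57.08732604980469, 57.527381896972656), 14.777050971984863) (322, 199)
sq 100 ((516.3291015625, 386.579833984375), (103.2110366821289, 102.58252716064453), 7.912511348724365) (322, 199)
disc 100 ((422.92449951171875, 242.5264129638672), (23.263057708740234, 36.07881164550781), 129.4848175048828) (158, 46)
disc 100 ((419.2265625, 267.8860168457031), (67.15019989013672, 84.7703857421875), 51.55786895751953) (158, 46)
disc 100 ((415.3064880371094, 252.35011291503906), (60.8306770324707, 61.19956588745117), 152.6815643310547) (158, 46)
discpa
[... 2298 characters left out ...]
 386.15814208984375), (98.42550659179688, 102.30840301513672), 7.908623218536377) (322, 199)
disc 150 ((414.85699462890625, 252.50149536132812), (41.87971496582031, 43.814422607421875), 121.77326965332031) (158, 46)
disc 150 ((414.51812744140625, 253.65235900878906), (56.6900749206543, 60.269222259521484), 118.90204620361328) (158, 46)
discpad 150 ((411.6297302246094, 240.384033203125), (46.03213882446289, 47.94468688964844), 120.81856536865234) (174, 53)
discpad 150 ((411.9998474121094, 268.4129943847656), (57.9794807434082, 94.6888198852539), 68.80131530761719) (174, 53)
discpad 150 ((411.2314453125, 241.5740966796875), (62.310855865478516, 66.47348022460938), 118.05378723144531) (174, 53)
```

View pics/w11.png

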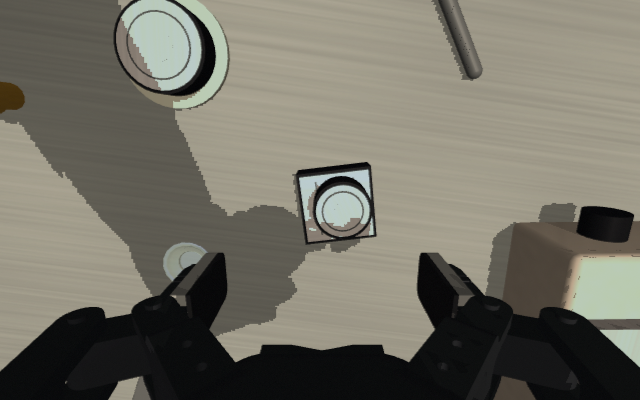

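The disc sits on its pad at (165,50). The puck top is at (342,209) on the square. I'm grasping the puck.

Emit:
carry_out:
  series:
    - {"delta_rot": [0,0,0],"travel": [0.04,0.65,-0.5],"fingers": -1}
    - {"delta_rot": [0,0,0],"travel": [0,0,-1],"fingers": -1}
    - {"delta_rot": [0,0,0],"travel": [0,0,-1],"fingers": -1}
    - {"delta_rot": [0,0,0],"travel": [0,0,-1],"fingers": -0.8}
    - {"delta_rot": [0,0,0],"travel": [0,0,-0.6],"fingers": -0.5}
  squeeze: 30

```text
clock: 28.12
tcp_pos: [0.5146, 0.402, 0.0359]
orientation: [-0.001, -0.069, 0.998, -0.0]
wrist_force: [-0.4, 0.1, 0.2]
finger_gap: 0.0641
grip_force: 0.0
```

Emit:
carry_out:
  series:
    - {"delta_rot": [0,0,0],"travel": [0,0,0],"fingers": -0.5}
    - {"delta_rot": [0,0,0],"travel": [0,0,0],"fingers": -0.5}

```text
clock: 28.38
tcp_pos: [0.5163, 0.4025, 0.0389]
orientation: [0.001, -0.069, 0.998, 0.0]
wrist_force: [0.8, -0.0, 0.3]
finger_gap: 0.064
grip_force: 0.0
```

Emit:
carry_out:
  series:
    - {"delta_rot": [0,0,0],"travel": [0,0,-0.5],"fingers": -0.5}
    - {"delta_rot": [0,0,0],"travel": [0,0,0],"fingers": -0.5}
    - {"delta_rot": [0,0,0],"travel": [0,0,0],"fingers": -0.2}
    - {"delta_rot": [0,0,0],"travel": [0,0,0],"fingers": 0.1}
    - {"delta_rot": [0,0,0],"travel": [0,0,0],"fingers": 0.1}

```text
clock: 29.0
tcp_pos: [0.516, 0.4022, 0.026]
orientation: [0.0, -0.069, 0.998, 0.0]
wrist_force: [0.7, 0.4, 1.6]
finger_gap: 0.045
grip_force: 31.0
```

Emit:
carry_out:
  series:
    - {"delta_rot": [0,0,0],"travel": [0,0,0],"fingers": 0.1}
    - {"delta_rot": [0,0,0],"travel": [0,0,0.4],"fingers": 0.1}
    - {"delta_rot": [0,0,0],"travel": [0,0,1],"fingers": 0.1}
    - {"delta_rot": [0,0,0],"travel": [0,0,1],"fingers": 0.1}
    - {"delta_rot": [0,0,0],"travel": [0,0,1],"fingers": 0.1}

```text
clock: 29.62
tcp_pos: [0.5156, 0.4019, 0.1117]
orientation: [-0.0, -0.069, 0.998, 0.0]
wrist_force: [0.1, 0.4, -0.7]
finger_gap: 0.0449
grip_force: 30.9
```

Emit:
carry_out:
  series:
    - {"delta_rot": [0,0,0],"travel": [-0.12,-1,0],"fingers": 0.1}
    - {"delta_rot": [0,0,0],"travel": [-0.12,-1,0],"fingers": 0.1}
    - {"delta_rot": [0,0,0],"travel": [-0.12,-1,0],"fingers": 0.1}
    - {"delta_rot": [0,0,0],"travel": [-0.12,-1,0],"fingers": 0.1}
    - {"delta_rot": [0,0,0],"travel": [-0.12,-1,0],"fingers": 0.1}

```text
clock: 30.25
tcp_pos: [0.5005, 0.2762, 0.111]
orientation: [0.0, -0.069, 0.998, 0.0]
wrist_force: [-0.0, 0.3, -1.7]
finger_gap: 0.0449
grip_force: 31.0
```

Emit:
carry_out:
  series:
    - {"delta_rot": [0,0,0],"travel": [-0.12,-1,0],"fingers": 0.1}
    - {"delta_rot": [0,0,0],"travel": [-0.12,-1,0],"fingers": 0.1}
    - {"delta_rot": [0,0,0],"travel": [-0.12,-1,0],"fingers": 0.1}
    - {"delta_rot": [0,0,0],"travel": [-0.12,-1,0],"fingers": 0.1}
    - {"delta_rot": [0,0,0],"travel": [-0.12,-1,0],"fingers": 0.1}

```text
clock: 30.88
tcp_pos: [0.4855, 0.1512, 0.1111]
orientation: [0.0, -0.069, 0.998, 0.0]
wrist_force: [0.8, 0.2, -1.4]
finger_gap: 0.0449
grip_force: 31.0
```

Emit:
carry_out:
  series:
    - {"delta_rot": [0,0,0],"travel": [-0.12,-1,0],"fingers": 0.1}
    - {"delta_rot": [0,0,0],"travel": [-0.12,-1,0],"fingers": 0.1}
    - {"delta_rot": [0,0,0],"travel": [-0.12,-1,0],"fingers": 0.1}
    - {"delta_rot": [0,0,0],"travel": [-0.12,-1,0],"fingers": 0.1}
    - {"delta_rot": [0,0,0],"travel": [-0.12,-1,0],"fingers": 0.1}

```text
clock: 31.5
tcp_pos: [0.4706, 0.0262, 0.1111]
orientation: [0.0, -0.069, 0.998, 0.0]
wrist_force: [0.2, 0.7, -0.8]
finger_gap: 0.0451
grip_force: 31.0
```

Emit:
carry_out:
  series:
    - {"delta_rot": [0,0,0],"travel": [-0.12,-1,0],"fingers": 0.1}
    - {"delta_rot": [0,0,0],"travel": [-0.12,-1,0],"fingers": 0.1}
    - {"delta_rot": [0,0,0],"travel": [-0.12,-1,0],"fingers": 0.1}
    - {"delta_rot": [0,0,0],"travel": [-0.12,-1,0],"fingers": 0.1}
    - {"delta_rot": [0,0,0],"travel": [-0.12,-1,0],"fingers": 0.1}

```text
clock: 32.12
tcp_pos: [0.4556, -0.0988, 0.1111]
orientation: [0.0, -0.069, 0.998, -0.0]
wrist_force: [0.7, -0.1, -0.6]
finger_gap: 0.0446
grip_force: 31.0
```

Emit:
carry_out:
  series:
    - {"delta_rot": [0,0,0],"travel": [-0.12,-1,0],"fingers": 0.1}
    - {"delta_rot": [0,0,0],"travel": [-0.12,-1,0],"fingers": 0.1}
    - {"delta_rot": [0,0,0],"travel": [-0.12,-1,0],"fingers": 0.1}
    - {"delta_rot": [0,0,0],"travel": [-0.12,-1,0],"fingers": 0.1}
    - {"delta_rot": [0,0,0],"travel": [-0.12,-1,0],"fingers": 0.1}

```text
clock: 32.75
tcp_pos: [0.4406, -0.2238, 0.1111]
orientation: [0.0, -0.068, 0.998, -0.0]
wrist_force: [1.0, -0.4, -0.6]
finger_gap: 0.0452
grip_force: 31.0
```

Emit:
carry_out:
  series:
    - {"delta_rot": [0,0,0],"travel": [0,-0.87,-0.3],"fingers": 0.1}
    - {"delta_rot": [0,0,0],"travel": [0,0,0],"fingers": 0.1}
    - {"delta_rot": [0,0,0],"travel": [0,0,0],"fingers": 0.1}
    - {"delta_rot": [0,0,0],"travel": [0,0,0],"fingers": 0.1}

```text
clock: 33.25
tcp_pos: [0.4407, -0.2439, 0.103]
orientation: [-0.0, -0.069, 0.998, 0.0]
wrist_force: [-0.4, 0.1, -0.3]
finger_gap: 0.0453
grip_force: 31.0
```

Run:
```python
from h import *
for i in range(2):
    s=env.get_state(); w=cam("wrist")
p=s["tcp_pos"]; print(s["clock"],p.round(4),s["finger_gap"],s["grip_force"]); cv2.imwrite("pics/w12.png",w["color"][:,:,::-1])
for th in(100,120):
    for o in hull(w,(.3976,-.245),.006,th=th): print("pad",th,o[1],o[2])
    for o in hull(w,p,p[2]+.024,th=th): print("held",th,o[1],o[2])
```

```text
33.3 [ 0.4408 -0.244   0.1031] 0.044779821750968264 30.95360577106476
pad 100 ((398.0856628417969, -245.40972900390625), (42.749446868896484, 42.88484573364258), 23.957218170166016) (328, 148)
pad 100 ((398.11956787109375, -245.36289978027344), (47.08943176269531, 47.32780456542969), 114.7042007446289) (328, 148)
pad 100 ((400.88690185546875, -245.98904418945312), (113.40528869628906, 122.27207946777344), 93.41124725341797) (328, 148)
held 100 ((460.79193115234375, -241.28955078125), (37.12990188598633, 53.39813995361328), 11.688878059387207) (321, 282)
held 100 ((440.4642028808594, -243.90121459960938), (29.81565284729004, 30.053089141845703), 118.25354766845703) (321, 282)
held 100 ((440.3984375, -243.91128540039062), (32.998435974121094, 33.2238655090332), 94.57685089111328) (321, 282)
held 100 ((440.1824951171875, -243.9672088623047), (41.04378128051758, 41.20525360107422), 95.51223754882812) (321, 282)
pad 120 ((398.0952453613281, -245.42803955078125), (42.47007751464844, 42.66324996948242), 142.3435516357422) (328, 148)
pad 120 ((398.1042785644531, -245.41293334960938), (47.57699966430664, 47.597747802734375), 11.23251724243164) (328, 148)
pad 120 ((391.6334533691406, -254.69622802734375), (69.6143569946289, 91.02519226074219), 145.17391967773438) (328, 148)
held 120 ((463.0555114746094, -240.036376953125), (33.794586181640625, 53.353824615478516), 22.149253845214844) (321, 282)
held 120 ((440.4969787597656, -243.92401123046875), (29.676799774169922, 29.718595504760742), 77.70574188232422) (321, 282)
held 120 ((440.3440246582031, -243.904541015625), (33.295494079589844, 33.47769546508789), 115.34124755859375) (321, 282)
held 120 ((440.2532043457031, -243.97743225097656), (40.78506088256836, 40.9974250793457), 85.2923583984375) (321, 282)
```

Emit:
carry_out:
  series:
    - {"delta_rot": [0,0,0],"travel": [-0.84,-0.03,0],"fingers": 0.1}
    - {"delta_rot": [0,0,0],"travel": [-0.84,-0.03,-0.6],"fingers": 0.1}
    - {"delta_rot": [0,0,0],"travel": [0,0,-1],"fingers": 0.1}
    - {"delta_rot": [0,0,0],"travel": [0,0,-1],"fingers": 0.1}
    - {"delta_rot": [0,0,0],"travel": [0,0,-1],"fingers": 0.1}

```text
clock: 33.98
tcp_pos: [0.399, -0.246, 0.0127]
orientation: [0.0, -0.069, 0.998, -0.0]
wrist_force: [0.5, 0.5, -0.9]
finger_gap: 0.0447
grip_force: 31.0
```

Emit:
carry_out:
  series:
    - {"delta_rot": [0,0,0],"travel": [0,0,0],"fingers": 0.1}
    - {"delta_rot": [0,0,0],"travel": [0,0,0],"fingers": 0.1}
    - {"delta_rot": [0,0,0],"travel": [0,0,-0.1],"fingers": 0.1}
    - {"delta_rot": [0,0,0],"travel": [0,0,0],"fingers": 0.1}

```text
clock: 34.48
tcp_pos: [0.3991, -0.2466, 0.0112]
orientation: [0.0, -0.069, 0.998, -0.0]
wrist_force: [0.8, 0.6, -0.9]
finger_gap: 0.0446
grip_force: 31.0
```

Emit:
carry_out:
  series:
    - {"delta_rot": [0,0,0],"travel": [-0.01,0.03,-0.12],"fingers": 0.1}
    - {"delta_rot": [0,0,0],"travel": [0,0,-0.05],"fingers": 0.1}
    - {"delta_rot": [0,0,0],"travel": [0,0,0],"fingers": 0.1}

```text
clock: 34.85
tcp_pos: [0.3985, -0.2455, 0.0069]
orientation: [0.0, -0.069, 0.998, -0.0]
wrist_force: [-2.7, 2.4, 5.8]
finger_gap: 0.0449
grip_force: 31.8
```

Emit:
carry_out:
  series:
    - {"delta_rot": [0,0,0],"travel": [0,0,0],"fingers": -0.2}
    - {"delta_rot": [0,0,0],"travel": [0,0,0.4],"fingers": -0.5}
    - {"delta_rot": [0,0,0],"travel": [0,0,1],"fingers": -0.7}
    - {"delta_rot": [0,0,0],"travel": [0,0,1],"fingers": -1}
    - {"delta_rot": [0,0,0],"travel": [0,0,1],"fingers": -1}

```text
clock: 35.48
tcp_pos: [0.3985, -0.2456, 0.0927]
orientation: [0.0, -0.069, 0.998, -0.0]
wrist_force: [0.2, -0.7, 0.7]
finger_gap: 0.0855
grip_force: 0.0
```

Emit:
carry_out:
  series:
    - {"delta_rot": [0,0,0],"travel": [0.2,0.5,1],"fingers": -1}
    - {"delta_rot": [0,0,0],"travel": [0.2,1,1],"fingers": -1}
    - {"delta_rot": [0,0,0],"travel": [0.2,0.5,0],"fingers": -1}
    - {"delta_rot": [0,0,0],"travel": [0,0,0],"fingers": -1}

```text
clock: 35.98
tcp_pos: [0.4135, -0.1948, 0.1411]
orientation: [-0.0, -0.069, 0.998, -0.0]
wrist_force: [-0.1, -0.3, -0.1]
finger_gap: 0.0855
grip_force: 0.0
```

Run:
```python
from h import *
s=env.get_state(); w=cam("wrist"); p=s["tcp_pos"]; print(s["clock"],p.round(4)); cv2.imwrite("pics/w13.png",w["color"][:,:,::-1])
for th in(100,120):
    for o in hull(w,(.398,-.2455),.031,th=th): print("puck",th,np.round(o[1][0],1),np.round(o[1][1],1))
    for o in hull(w,(.398,-.2455),.006,th=th): print("pad",th,np.round(o[1][0],1),np.round(o[1][1],1))
```

```text
35.975 [ 0.4135 -0.1948  0.1411]
puck 100 [ 397.8 -245.4] [32.6 33.5]
puck 100 [ 397.6 -245.8] [40.6 40.7]
puck 100 [ 396.4 -244.3] [46.7 50.9]
puck 100 [ 395.8 -264.1] [ 91.7 114.2]
pad 100 [ 402.8 -249.5] [35.7 36.9]
pad 100 [ 402.5 -249.9] [44.6 44.8]
pad 100 [ 401.3 -248.2] [51.5 55.7]
pad 100 [ 395.4 -264.2] [100.2 120.3]
puck 120 [ 397.9 -245.5] [33.2 34. ]
puck 120 [ 397.6 -245.8] [40.1 40.5]
puck 120 [ 396.4 -244.3] [47.1 51.4]
puck 120 [ 394.9 -263.4] [ 90.9 108.1]
pad 120 [ 402.8 -249.6] [36.5 37.2]
pad 120 [ 402.6 -250. ] [44.1 44.5]
pad 120 [ 401.3 -248.3] [51.6 56.6]
pad 120 [ 395.5 -264. ] [ 99.1 120. ]
```

Emit:
carry_out:
  series:
    - {"delta_rot": [0,0,0],"travel": [0.17,1,0],"fingers": -1}
    - {"delta_rot": [0,0,0],"travel": [0.17,1,0],"fingers": -1}
    - {"delta_rot": [0,0,0],"travel": [0.17,1,0],"fingers": -1}
    - {"delta_rot": [0,0,0],"travel": [0.17,1,0],"fingers": -1}
    - {"delta_rot": [0,0,0],"travel": [0.17,1,0],"fingers": -1}

```text
clock: 36.65
tcp_pos: [0.4342, -0.0703, 0.1402]
orientation: [-0.001, -0.068, 0.998, 0.0]
wrist_force: [0.5, -0.8, -0.0]
finger_gap: 0.0857
grip_force: 0.0
```

Emit:
carry_out:
  series:
    - {"delta_rot": [0,0,0],"travel": [0.17,1,0],"fingers": -1}
    - {"delta_rot": [0,0,0],"travel": [0.17,1,0],"fingers": -1}
    - {"delta_rot": [0,0,0],"travel": [0.17,1,0],"fingers": -1}
    - {"delta_rot": [0,0,0],"travel": [0.17,1,0],"fingers": -1}
    - {"delta_rot": [0,0,0],"travel": [0.17,1,0],"fingers": -1}

```text
clock: 37.28
tcp_pos: [0.4557, 0.0546, 0.1402]
orientation: [-0.001, -0.068, 0.998, -0.0]
wrist_force: [0.3, 0.3, 0.3]
finger_gap: 0.0854
grip_force: 0.0
```

Emit:
carry_out:
  series:
    - {"delta_rot": [0,0,0.12],"travel": [0.17,1,0],"fingers": -1}
    - {"delta_rot": [0,0,0.12],"travel": [0.17,1,0],"fingers": -1}
    - {"delta_rot": [0,0,0.12],"travel": [0.17,1,0],"fingers": -1}
    - {"delta_rot": [0,0,0.12],"travel": [0.17,1,0],"fingers": -1}
    - {"delta_rot": [0,0,0.12],"travel": [0.17,1,0],"fingers": -1}

```text
clock: 37.9
tcp_pos: [0.4771, 0.1795, 0.14]
orientation: [-0.001, -0.098, 0.995, -0.0]
wrist_force: [-0.3, -0.9, 0.8]
finger_gap: 0.0855
grip_force: 0.0
```

Emit:
carry_out:
  series:
    - {"delta_rot": [0,0,0.12],"travel": [0.17,1,0],"fingers": -1}
    - {"delta_rot": [0,0,0.12],"travel": [0.17,1,0],"fingers": -1}
    - {"delta_rot": [0,0,0.12],"travel": [0.17,1,0],"fingers": -1}
    - {"delta_rot": [0,0,0.12],"travel": [0.17,1,0],"fingers": -1}
    - {"delta_rot": [0,0,0.12],"travel": [0.17,1,0],"fingers": -1}

```text
clock: 38.52
tcp_pos: [0.4986, 0.3043, 0.1398]
orientation: [-0.001, -0.128, 0.992, -0.0]
wrist_force: [0.3, 0.2, 0.0]
finger_gap: 0.0854
grip_force: 0.0
```

Emit:
carry_out:
  series:
    - {"delta_rot": [0,0,0],"travel": [0.17,1,0],"fingers": -1}
    - {"delta_rot": [0,0,0],"travel": [0.17,1,0],"fingers": -1}
    - {"delta_rot": [0,0,0],"travel": [0.17,1,0],"fingers": -1}
    - {"delta_rot": [0,0,0],"travel": [0.17,0.76,0],"fingers": -1}
    - {"delta_rot": [0,0,0],"travel": [0,0,0],"fingers": -1}

```text
clock: 39.15
tcp_pos: [0.5157, 0.3986, 0.1395]
orientation: [-0.001, -0.129, 0.992, -0.0]
wrist_force: [-0.2, -1.5, -0.2]
finger_gap: 0.0857
grip_force: 0.0
```

Run:
```python
from h import *
s=env.get_state(); w=cam("wrist"); p=s["tcp_pos"]; print(s["clock"],p.round(4),s["orientation"].round(4)); cv2.imwrite("pics/w14.png",w["color"][:,:,::-1])
for th in(100,120):
    for o in hull(w,(.5187,.3987),.025,th=th): print("sq",th,o[0],o[2])
```

```text
39.15 [0.5157 0.3986 0.1395] [-9.000e-04 -1.286e-01  9.917e-01 -5.000e-04]
sq 100 ((518.7056884765625, 398.4779052734375), (56.238258361816406, 57.611473083496094), 14.831321716308594) (320, 202)
sq 100 ((520.337158203125, 399.4577941894531), (103.15079498291016, 101.74343872070312), 14.842986106872559) (320, 202)
sq 120 ((518.2717895507812, 398.3316345214844), (55.3244514465332, 57.29707717895508), 14.831321716308594) (320, 202)
sq 120 ((520.337158203125, 399.4577941894531), (103.15079498291016, 101.74343872070312), 14.842986106872559) (320, 202)
```

Emit:
carry_out:
  series:
    - {"delta_rot": [0,0,0],"travel": [0.12,0,-1],"fingers": -1}
    - {"delta_rot": [0,0,0],"travel": [0,0,-1],"fingers": -1}
    - {"delta_rot": [0,0,0],"travel": [0,0,-1],"fingers": -1}
    - {"delta_rot": [0,0,0],"travel": [0,0,-1],"fingers": -1}
    - {"delta_rot": [0,0,0],"travel": [0,0,0],"fingers": -1}
  squeeze: 40

```text
clock: 39.83
tcp_pos: [0.5166, 0.3961, 0.0387]
orientation: [-0.003, -0.128, 0.992, -0.001]
wrist_force: [0.3, 0.2, 0.4]
finger_gap: 0.0857
grip_force: 0.0
```

Emit:
carry_out:
  series:
    - {"delta_rot": [0,0,0],"travel": [0,0,-1],"fingers": -1}
    - {"delta_rot": [0,0,0],"travel": [0,0,-0.4],"fingers": -1}
    - {"delta_rot": [0,0,0],"travel": [0,0,0],"fingers": -1}
    - {"delta_rot": [0,0,0],"travel": [0,0,0],"fingers": -1}

```text
clock: 40.33
tcp_pos: [0.5191, 0.3987, 0.0074]
orientation: [0.001, -0.128, 0.992, 0.0]
wrist_force: [0.5, 0.1, 0.2]
finger_gap: 0.0854
grip_force: 0.0
```

Emit:
carry_out:
  series:
    - {"delta_rot": [0,0,0],"travel": [0,0,-0.43],"fingers": -1}
    - {"delta_rot": [0,0,0],"travel": [0,0,0],"fingers": -0.8}
    - {"delta_rot": [0,0,0],"travel": [0,0,0],"fingers": -0.55}
    - {"delta_rot": [0,0,0],"travel": [0,0,0],"fingers": -0.35}
    - {"delta_rot": [0,0,0],"travel": [0,0,0],"fingers": -0.35}

```text
clock: 40.95
tcp_pos: [0.5186, 0.3986, -0.0042]
orientation: [0.0, -0.128, 0.992, 0.0]
wrist_force: [-0.5, -0.1, 1.1]
finger_gap: 0.0614
grip_force: 45.7
```

Emit:
carry_out:
  series:
    - {"delta_rot": [0,0,0],"travel": [0,0,0],"fingers": -0.35}
    - {"delta_rot": [0,0,0],"travel": [0,0,0.4],"fingers": -0.35}
    - {"delta_rot": [0,0,0],"travel": [0,0,1],"fingers": -0.35}
    - {"delta_rot": [0,0,0],"travel": [0,0,1],"fingers": -0.35}
    - {"delta_rot": [0,0,0],"travel": [0,0,1],"fingers": -0.35}

```text
clock: 41.58
tcp_pos: [0.5182, 0.3984, 0.0815]
orientation: [-0.0, -0.128, 0.992, -0.0]
wrist_force: [1.3, 0.1, -2.5]
finger_gap: 0.061
grip_force: 45.3
```

Emit:
carry_out:
  series:
    - {"delta_rot": [0,0,-0.21],"travel": [0.06,-1,0.2],"fingers": -0.35}
    - {"delta_rot": [0,0,-0.21],"travel": [0.06,-1,0.2],"fingers": -0.35}
    - {"delta_rot": [0,0,-0.22],"travel": [0.06,-1,0.2],"fingers": -0.35}
    - {"delta_rot": [0,0,-0.22],"travel": [0.06,-1,0],"fingers": -0.35}
    - {"delta_rot": [0,0,-0.22],"travel": [0.06,-1,0],"fingers": -0.35}

```text
clock: 42.2
tcp_pos: [0.525, 0.2707, 0.0947]
orientation: [-0.001, -0.073, 0.997, -0.0]
wrist_force: [-0.5, 0.0, -0.6]
finger_gap: 0.0611
grip_force: 45.4
```

Emit:
carry_out:
  series:
    - {"delta_rot": [0,0,-0.21],"travel": [0.06,-1,0],"fingers": -0.35}
    - {"delta_rot": [0,0,-0.21],"travel": [0.06,-1,0],"fingers": -0.35}
    - {"delta_rot": [0,0,-0.22],"travel": [0.06,-1,0],"fingers": -0.35}
    - {"delta_rot": [0,0,-0.22],"travel": [0.06,-1,0],"fingers": -0.35}
    - {"delta_rot": [0,0,-0.22],"travel": [0.06,-1,0],"fingers": -0.35}

```text
clock: 42.82
tcp_pos: [0.532, 0.146, 0.0946]
orientation: [-0.001, -0.019, 1.0, -0.0]
wrist_force: [0.3, 0.1, -2.7]
finger_gap: 0.0611
grip_force: 45.4
```

Emit:
carry_out:
  series:
    - {"delta_rot": [0,0,-0.21],"travel": [0.06,-1,0],"fingers": -0.35}
    - {"delta_rot": [0,0,-0.21],"travel": [0.06,-1,0],"fingers": -0.35}
    - {"delta_rot": [0,0,-0.22],"travel": [0.06,-1,0],"fingers": -0.35}
    - {"delta_rot": [0,0,-0.22],"travel": [0.06,-1,0],"fingers": -0.35}
    - {"delta_rot": [0,0,-0.22],"travel": [0.06,-1,0],"fingers": -0.35}

```text
clock: 43.45
tcp_pos: [0.5392, 0.0214, 0.0947]
orientation: [-0.001, 0.035, 0.999, 0.0]
wrist_force: [-0.1, -0.3, -1.3]
finger_gap: 0.0613
grip_force: 45.4
```

Emit:
carry_out:
  series:
    - {"delta_rot": [0,0,-0.2],"travel": [0.06,-1,0],"fingers": -0.35}
    - {"delta_rot": [0,0,0],"travel": [0,0,0],"fingers": -0.35}
    - {"delta_rot": [0,0,0],"travel": [0,0,0],"fingers": -0.35}
    - {"delta_rot": [0,0,0],"travel": [0,0,0],"fingers": -0.35}
    - {"delta_rot": [0,0,0],"travel": [0,0,0],"fingers": -0.35}

```text
clock: 44.08
tcp_pos: [0.5423, -0.0009, 0.0955]
orientation: [-0.0, 0.043, 0.999, 0.0]
wrist_force: [-0.0, 0.0, -2.5]
finger_gap: 0.0608
grip_force: 45.4
```

Run:
```python
from h import *
for i in range(2):
    s=env.get_state(); w=cam("wrist")
p=s["tcp_pos"]; print(s["clock"],p.round(4),s["orientation"].round(4),s["finger_gap"],s["grip_force"]); cv2.imwrite("pics/w15.png",w["color"][:,:,::-1])
for th in(100,125):
    for o in hull(w,(.4908,-.0044),.006,th=th,r=90): print("pad",th,o[0],o[2])
    for o in hull(w,p,p[2]+.0288,th=th,r=75): print("held",th,o[0],o[2])
```

```text
44.125 [ 0.5424 -0.0009  0.0956] [-0.000e+00  4.290e-02  9.991e-01  1.000e-04] 0.061166166036736046 45.374025106430054
pad 100 ((490.80340576171875, -3.9546890258789062), (59.7071533203125, 59.007389068603516), 85.13385009765625) (310, 138)
pad 100 ((490.9197692871094, -4.348644256591797), (63.82112503051758, 63.22734069824219), 85.13973236083984) (310, 138)
pad 100 ((487.19879150390625, -2.9185409545898438), (131.14852905273438, 111.11181640625), 85.14337921142578) (310, 138)
held 100 ((545.1188354492188, 14.677825927734375), (2.1520678997039795, 47.78953552246094), 85.21431732177734) (321, 288)
held 100 ((543.7801513671875, -0.9999425411224365), (2.1083261966705322, 47.784690856933594), 85.24714660644531) (321, 288)
held 100 ((542.2470092773438, -16.54652214050293), (2.2534024715423584, 48.18928527832031), 85.1156997680664) (321, 288)
held 100 ((543.415283203125, -0.7876529693603516), (57.70467758178711, 57.56001663208008), 85.08955383300781) (321, 288)
pad 125 ((490.7923583984375, -4.069988250732422), (59.22877883911133, 59.00746154785156), 85.13135528564453) (310, 138)
pad 125 ((490.5955505371094, -4.325290679931641), (64.13935089111328, 63.8803596496582), 85.13104248046875) (310, 138)
pad 125 ((488.1960144042969, 8.817955017089844), (107.5909194946289, 111.11181640625), 85.14337921142578) (310, 138)
held 125 ((545.1262817382812, 14.645079612731934), (2.979696273803711, 47.80819320678711), 86.04039001464844) (321, 288)
held 125 ((543.8021850585938, -0.7356381416320801), (5.909097671508789, 47.78474426269531), 85.11200714111328) (321, 288)
held 125 ((542.258056640625, -16.419559478759766), (2.781221628189087, 48.1913948059082), 85.19073486328125) (321, 288)
held 125 ((543.4349975585938, -0.7654304504394531), (57.45888137817383, 57.55974197387695), 85.1266860961914) (321, 288)
```

View pics/w15.png

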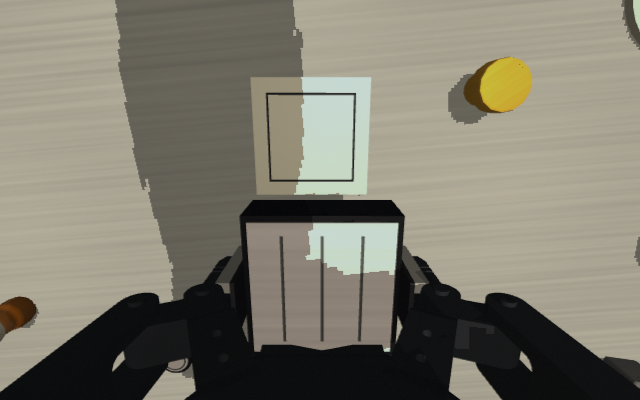

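The square is held level and its outline matches the pad's angle (85.1° for both). The pad outline is at (311,137). Now shifting over it and lowering.

Emit:
carry_out:
  series:
    - {"delta_rot": [0,0,0],"travel": [-0.7,-0.045,0],"fingers": -0.35}
    - {"delta_rot": [0,0,0],"travel": [-0.7,-0.045,0],"fingers": -0.35}
    - {"delta_rot": [0,0,0],"travel": [-0.7,-0.045,-0.6],"fingers": -0.35}
    - {"delta_rot": [0,0,0],"travel": [0,0,-1],"fingers": -0.35}
    - {"delta_rot": [0,0,0],"travel": [0,0,-1],"fingers": -0.35}

```text
clock: 44.8
tcp_pos: [0.4902, -0.0046, 0.0304]
orientation: [0.001, 0.043, 0.999, -0.0]
wrist_force: [-0.6, 0.1, -1.6]
finger_gap: 0.0615
grip_force: 45.5
```

Emit:
carry_out:
  series:
    - {"delta_rot": [0,0,0],"travel": [0,0,-0.8],"fingers": -0.35}
    - {"delta_rot": [0,0,0],"travel": [0,0,0],"fingers": -0.35}
    - {"delta_rot": [0,0,0],"travel": [0,0,0],"fingers": -0.35}
    - {"delta_rot": [0,0,0],"travel": [0,0,0],"fingers": -0.35}

```text
clock: 45.3
tcp_pos: [0.491, -0.0049, 0.0116]
orientation: [0.001, 0.043, 0.999, -0.0]
wrist_force: [-1.0, 1.2, -1.9]
finger_gap: 0.0612
grip_force: 45.2
```

Emit:
carry_out:
  series:
    - {"delta_rot": [0,0,0],"travel": [-0.03,0.02,-0.2],"fingers": -0.35}
    - {"delta_rot": [0,0,0],"travel": [0,0,-0.12],"fingers": -0.35}
    - {"delta_rot": [0,0,0],"travel": [0,0,-0.05],"fingers": -0.35}
    - {"delta_rot": [0,0,0],"travel": [0,0,0],"fingers": -0.35}

```text
clock: 45.8
tcp_pos: [0.489, -0.0043, 0.0018]
orientation: [-0.0, 0.043, 0.999, 0.0]
wrist_force: [-1.4, 1.2, 5.0]
finger_gap: 0.0612
grip_force: 46.1
```

Contact. I'm releasing, lifting clear and checking everything.

Emit:
carry_out:
  series:
    - {"delta_rot": [0,0,0],"travel": [0,0,0],"fingers": -0.6}
    - {"delta_rot": [0,0,0],"travel": [0,0,0],"fingers": -1}
    - {"delta_rot": [0,0,0],"travel": [0,0,0.5],"fingers": -1}
    - {"delta_rot": [0,0,0],"travel": [0,0,1],"fingers": -1}
    - {"delta_rot": [0,0,0],"travel": [0,0,1],"fingers": -1}

```text
clock: 46.42
tcp_pos: [0.4893, -0.0044, 0.0652]
orientation: [0.0, 0.043, 0.999, 0.0]
wrist_force: [0.6, -0.2, 0.3]
finger_gap: 0.0856
grip_force: 0.0
```

Emit:
carry_out:
  series:
    - {"delta_rot": [0,0,0],"travel": [0,0,1],"fingers": -1}
    - {"delta_rot": [0,0,0],"travel": [0,0,1],"fingers": -1}
    - {"delta_rot": [0,0,0],"travel": [0,0,1],"fingers": -1}
    - {"delta_rot": [0,0,0],"travel": [0,0,0],"fingers": -1}
    - {"delta_rot": [0,0,0],"travel": [0,0,0],"fingers": -1}

```text
clock: 47.05
tcp_pos: [0.489, -0.0043, 0.1386]
orientation: [-0.0, 0.043, 0.999, 0.0]
wrist_force: [0.4, -0.9, -0.9]
finger_gap: 0.0851
grip_force: 0.0
```

Run:
```python
from h import *
for i in range(2):
    s=env.get_state(); w=cam("wrist")
p=s["tcp_pos"]; print(s["clock"],p.round(4)); cv2.imwrite("pics/w16.png",w["color"][:,:,::-1])
for th in(100,120):
    for o in hull(w,(.4908,-.0044),.031,th=th,r=70): print("sq",th,o[0],o[2])
    for o in hull(w,(.4908,-.0044),.006,th=th,r=70): print("pad",th,o[0],o[2])
    for o in hull(w,(.646,-.125),.031,th=th,r=40): print("stub",th,o[1],o[2])
    for o in hull(w,(.646,-.125),.006,th=th,r=40): print("stubpad",th,o[1],o[2])
cv2.imwrite("pics/w16b.png",cv2.resize(w["color"][:,:,::-1],None,fx=1.25,fy=1.25))
```

```text
47.1 [ 0.4886 -0.0043  0.1382]
sq 100 ((489.6931457519531, -4.0440826416015625), (57.24260330200195, 56.34334945678711), 85.07131958007812) (321, 203)
sq 100 ((487.9219970703125, -4.107078552246094), (64.08876037597656, 67.01251983642578), 85.07223510742188) (321, 203)
sq 100 ((494.14862060546875, 6.162960052490234), (96.40176391601562, 117.60835266113281), 85.2265853881836) (321, 203)
pad 100 ((496.43621826171875, -4.600170135498047), (62.94824981689453, 61.95935821533203), 85.0713119506836) (321, 196)
pad 100 ((494.4886169433594, -4.6694488525390625), (70.47679901123047, 73.69197082519531), 85.0722427368164) (321, 196)
pad 100 ((494.8351745605469, 6.970695495605469), (105.61914825439453, 127.78646850585938), 85.2265853881836) (321, 196)
stubpad 100 ((652.1438598632812, -99.32501220703125), (20.063390731811523, 70.89170837402344), 133.86282348632812) (217, 352)
sq 120 ((489.6844787597656, -4.1299896240234375), (56.974449157714844, 56.34089660644531), 85.07132720947266) (321, 203)
sq 120 ((487.9168701171875, -4.116096496582031), (64.45616149902344, 67.01215362548828), 85.06369018554688) (321, 203)
sq 120 ((494.1543273925781, 6.469768524169922), (95.98271179199219, 117.49059295654297), 85.13233947753906) (321, 203)
pad 120 ((496.4267883300781, -4.694644927978516), (62.65336227416992, 61.95665740966797), 85.0713119506836) (321, 196)
pad 120 ((494.48297119140625, -4.679374694824219), (70.88080596923828, 73.69155883789062), 85.06371307373047) (321, 196)
pad 120 ((494.84027099609375, 7.312915802001953), (105.1463394165039, 127.66053009033203), 85.13235473632812) (321, 196)
stubpad 120 ((652.1572875976562, -99.9400863647461), (19.4304256439209, 74.05614471435547), 134.61465454101562) (217, 352)
```

View pics/w16b.png

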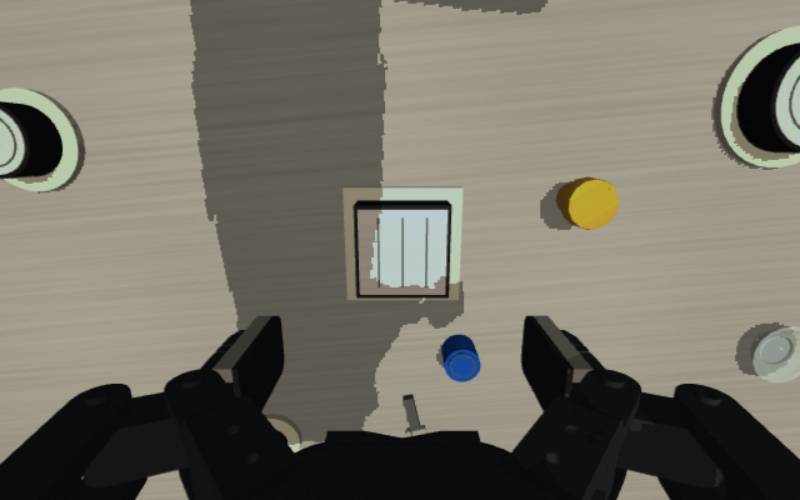

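The square is centred on its pad at view (402,250), about 1 mm off and aligned. One closer check of the stub before handing in.

Emit:
carry_out:
  series:
    - {"delta_rot": [0,0,0],"travel": [1,-0.8,0],"fingers": -1}
    - {"delta_rot": [0,0,0],"travel": [1,-0.8,0],"fingers": -1}
    - {"delta_rot": [0,0,0],"travel": [1,-0.8,0],"fingers": -1}
    - {"delta_rot": [0,0,0],"travel": [1,-0.8,0],"fingers": -1}
    - {"delta_rot": [0,0,0],"travel": [1,-0.8,0],"fingers": -1}

```text
clock: 47.78
tcp_pos: [0.6143, -0.1048, 0.1374]
orientation: [-0.001, 0.043, 0.999, 0.0]
wrist_force: [0.6, -0.3, 0.9]
finger_gap: 0.0851
grip_force: 0.0
```

Emit:
carry_out:
  series:
    - {"delta_rot": [0,0,0],"travel": [1,-0.8,0],"fingers": -1}
    - {"delta_rot": [0,0,0],"travel": [0,0,0],"fingers": -1}
    - {"delta_rot": [0,0,0],"travel": [0,0,0],"fingers": -1}
    - {"delta_rot": [0,0,0],"travel": [0,0,0],"fingers": -1}

```text
clock: 48.28
tcp_pos: [0.6383, -0.1236, 0.1385]
orientation: [-0.001, 0.043, 0.999, 0.0]
wrist_force: [-0.6, 0.6, -0.3]
finger_gap: 0.085
grip_force: 0.0
```

Run:
```python
from h import *
for i in range(2):
    s=env.get_state(); w=cam("wrist")
print(s["clock"],s["tcp_pos"].round(4)); cv2.imwrite("pics/w17.png",w["color"][:,:,::-1])
for th in(60,85,100,118,135):
    for z in(.031,.006):
        for o in hull(w,(.6465,-.125),z,th=th,r=45): print(th,z,np.round(o[1][0],1),np.round(o[1][1],1),o[2])
```

```text
48.325 [ 0.6385 -0.1236  0.1388]
60 0.031 [ 647.9 -124.8] [21.1 21.7] (320, 210)
60 0.031 [ 644.4 -124.8] [26.8 34. ] (320, 210)
60 0.031 [ 649.  -125.3] [ 90.3 111.7] (320, 210)
60 0.006 [ 655.5 -125.5] [23.3 23.9] (320, 202)
60 0.006 [ 651.7 -125.4] [29.6 37.3] (320, 202)
60 0.006 [ 647.8 -126.8] [101.4 116. ] (320, 202)
85 0.031 [ 648.  -124.8] [20.9 21. ] (320, 210)
85 0.031 [ 644.6 -124.8] [27.6 34.7] (320, 210)
85 0.031 [ 649.  -125.3] [ 90.3 111.7] (320, 210)
85 0.006 [ 655.7 -125.5] [22.9 23.1] (320, 202)
85 0.006 [ 651.9 -125.6] [30.2 38.2] (320, 202)
85 0.006 [ 647.8 -126.8] [101.4 116. ] (320, 202)
100 0.031 [ 648.1 -124.7] [20.7 20.8] (320, 210)
100 0.031 [ 637.7 -112.5] [56.3 65.5] (320, 210)
100 0.006 [ 655.7 -125.5] [22.8 22.9] (320, 202)
100 0.006 [ 641.5 -109. ] [66.8 79.2] (320, 202)
118 0.031 [ 648.1 -124.8] [20.3 20.4] (320, 210)
118 0.031 [ 636.6 -111.8] [53. 66.] (320, 210)
118 0.006 [ 655.6 -125.5] [22.4 22.5] (320, 202)
118 0.006 [ 640.8 -107.6] [64.6 80.3] (320, 202)
135 0.031 [ 648.3 -124.6] [19.4 20.7] (320, 210)
135 0.031 [ 636.7 -102.8] [35.9 61.3] (320, 210)
135 0.006 [ 655.9 -125.5] [21.5 22.8] (320, 202)
135 0.006 [640.4 -99.6] [42.1 72.9] (320, 202)
```

```bash
python3 -c "
from workcell import env
print(env.hand_in())"
```

```text
the job is handed in; nothing more can be done
None
```

All five holders are upright on their own pads, measured within about 1.5 mm of the outlines, with the square and oblong turned to match; the job was handed in at about 48 s, and no verdict was shown.

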